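# Finish a clutch pack on its splined hub

## Robot

A 6-joint arm with a two-finger parallel gripper is mounted at the origin on a cart in front of the work surface, level with it; the furniture and walls round the work are solid. World frame = base frame: x ahead of the robot, y to its left, z up, the work surface at z = 0. Lengths are in m, angles in degrees, forces in N, time in s.
With the tool pointing down it reaches from about 0.25 to 0.725 m from the base axis. Payload 9.7 kg.
Tool frame: the origin (TCP) lies at the centre of the arm's flange, where the gripper is bolted on; the fingertips stand 173 mm ahead of it and the grasp point (between the pads) lies bot.grip_depth ahead of it (bot.grip_depth is the distance from the TCP to the grasp point, in m); z points along the fingers, y is the direction in which the jaws open and shut (so a half turn about z gives the same grasp; the last joint's range is limited). The gripper opens to 85 mm and grips with 20 to 120 N. Pads are 22 mm wide; open, the fingers measure 114 mm over their backs; the gripper's body (76 mm by 85 mm) begins 54 mm behind the grasp point. The pads swing forward as they close: fully open they stand 13 mm farther back than shut.
Start: joints at [0, 4.979, 10.078, 95.1, 0, 90], TCP at [0.55, 0, 0.405] pointing down, gripper open.
Joint ranges: [-179.16, 179.16], [-48.56, 103.87], [-65.8, 70.77], [-126.05, 130.52], [-82.76, 87.17], [-180, 180]. Speed limits (degrees/s): [127.2, 127.2, 147.25, 180, 180, 180].

## Interface

Orientations are given as [roll, pitch, yaw] about the fixed x, y, z axes, in that order (R = Rz(yaw) Ry(pitch) Rx(roll)).
In Python, from workcell import status, viewer, bot gives the robot as it stands. The module is installed in compiled form; this text tells all that it offers.
- The arm moves only by the tool move_arm, never from a script. Its argument "commands" is a list of rows, each an object with "claw": the gripper's target within -1 to 1 (fully open at 1, half-way at 0, shut at -1); "travel": the shift along the tool's x, y, z in cm, a list of three; "turn": the turn about the tool's z in degrees. A call has 1 to 5 rows; each row shifts and turns the commanded pose from where the row before left it, along the tool's axes as they then stand; what a row does not reach is not made up. A row lasts 1/12 s, in which the tool goes at most 41.7 mm and 7.16 degrees, less where a joint would pass 70% of its speed; a pose out of reach is approached as far as the arm can. A call is refused whole if a number of a shift passes 4.17 or a number of a turn 7.16, either way. A call with a gripper value outside its range is refused whole. The fingers move at their own pace and stop on an object; "squeeze" is the grip in N (left out, the last holds). Time passes only in rows, so rows that do not move let the fingers close. It gives the time, the measured TCP pose, the force and the opening at its end, in the units of the state.
- status.get_obs(): the state, without advancing time (a new reading comes with each control period).
- viewer.camera(name): name is "scene" or "side" or "wrist"; returns the picture (400x640x3 uint8, blue, green, red); there is no depth.
- viewer.camera_params(name): a dict with "camera_matrix" (3x3 intrinsics, pixels), "D" ([k1, k2, p1, p2, k3] as OpenCV has them; the pictures are not rectified), "xyz" and "rotation" of the camera in the world. Camera axes: x right, y up, looking along -z (the intrinsics and any distortion apply to the point x, -y, -z); pixel columns grow to the right and rows downward; lengths in m; the calibration is good to about 2 mm. A picture is of the moment at which its call begins: read the wrist's pose just before it. camera_params takes no time and is no camera call; for the wrist camera it gives the pose at the moment of the call.
- bot.job_done(): hands the job in, once; it reports no verdict.
The state is a dict: "time": time; "q": joint angles; "qd": joint speeds; "joint_efforts": joint torques, N m; "ee_pos": TCP position; "tcp_rot": TCP orientation; "wrist_force": force on the tool from outside, world axes, zero at the start; "torque": the same for the moment, N m; "opening": finger opening in m.
Only numpy, scipy, OpenCV 4.12 (cv2) and the standard library are available. Lean on these libraries where they do the work, as an engineer would, in place of code of your own. Each camera call takes 0.05 s, during which the arm holds its last target.

## Task

Finish the clutch pack on the splined brass hub: put the copper-coloured friction disc on first, with its tab pointing the opposite way to the tab of the steel plate already on the fixture, then the loose steel plate on top of it with its tab directly above that of the plate already there. Both must be fully down over the splines and lie flat; leave the other things on the table where they are.

Things in the scene. Friction and masses are not known exactly. Their poses are not given: they have to be found in the camera images.
- clutch_fixture: Fixture, fixed to the table; origin at its underside's centre, z up. Round grey base 100 mm across, 8 mm thick; on it a dark flange and a steel bottom plate (part of the fixture, 53 mm across its flats, top 28 mm up, one tab along +x); through it stands the brass splined hub, 68 mm high.
- hub_axis (a point): Seat: point on the hub's axis, level with the bottom plate's top; z up, x towards the bottom plate's tab. Hub: core 24 mm across, four splines along +-x and +-y, 9 mm wide, reaching 17 mm from the axis. Splines have roof-shaped tops, ending 30 mm above this point; the hub's tapered nose ends 40 mm above it. A plate has 1.5 to 2 mm of play round the hub and slides freely.
- fixture_tab (a point): Point on the tab of the fixture's bottom plate, 45 mm from the hub's axis along +x, level with the plate's top.
- friction_disc_center (a point): Friction disc: copper-coloured, a circle of light brown cork segments on its upper face; loose toothed plate 12 mm thick, about 150 g, flat on the table. Ring 54 mm across, two grip flats at y = +-28 mm (56 mm across), one tab 24 mm wide out to x = +58 mm. Point: centre of the bore, half-way up; x to the tab, z up. Fully down: 6 mm above hub_axis.
- friction_disc_tab (a point): Point on the friction disc's tab, 45 mm from its centre along its x, half-way up. The bore is 28 mm wide between four inward teeth (11 mm wide, on the diagonals between x and y) and 38 mm wide in the gaps along +-x and +-y, which take the splines. It also fits a quarter or half turn round.
- steel_plate_center (a point): Loose steel plate: plain bright steel; toothed plate 12 mm thick, about 150 g, flat on the table. Ring 54 mm across, two grip flats at y = +-28 mm (56 mm across), one tab 24 mm wide out to x = +58 mm. Point: centre of the bore, half-way up; x to the tab, z up. Fully down on the disc: 18 mm above hub_axis.
- steel_plate_tab (a point): Point on the loose steel plate's tab, 45 mm from its centre along its x, half-way up. The bore is 28 mm wide between four inward teeth (11 mm wide, on the diagonals between x and y) and 38 mm wide in the gaps along +-x and +-y, which take the splines. It also fits a quarter or half turn round.
- tape_roll: Bystander: roll of brown tape lying flat, 80 mm across, 20 mm high; origin at the underside's centre.
- adapter_b1: Bystander: black power adapter, 44 x 91 x 26 mm; origin at the underside's centre.
- coupling_b0: Bystander: white round coupling standing upright, 33 mm across, 46 mm high; origin at the underside's centre.

How it is judged:
By the outcome, as a careful person would: the job done as asked, in the order asked, and still so for the second after the job is handed in, with the robot touching nothing.
It also fails if it takes over 61 s, if anything falls off the work surface, if the arm or the gripper's body presses on something with over 40 N, if the wrist force passes 120 N, or if a joint passes its speed limit or range.

## Working session

There is one attempt and no reset: what is moved stays moved. The work goes in short steps, Python scripts to look and compute and a tool call to move; the robot and the scene stay as the last step left them, time stands still between calls to the robot, and variables do not carry over. Pictures are saved under pics/ and viewed, and the job is handed in when it is done.

Besides the shell and the picture viewer there is one more tool, called after "Request:" by a JSON object that holds its "op" and its "data". move_arm: Moves the arm, as the interface text tells. Its arguments: {"type":"object","properties":{"commands":{"type":"array"},"squeeze":{"type":"number"}},"required":["commands"]}

```bash
mkdir -p pics; cat > h.py <<'E'
import numpy as np, cv2
from workcell import status, viewer, bot
from scipy.spatial.transform import Rotation as R
def P(name):
    p=viewer.camera_params(name); K=np.array(p['camera_matrix'],float);D=np.array(p['D'],float);t=np.array(p['xyz'],float)
    r=np.array(p['rotation'],float)
    if r.shape!=(3,3): r=R.from_euler('xyz',r,degrees=True).as_matrix()
    return K,D,t,r
def ray(p,uv,z):
    K,D,t,r=p
    n=cv2.undistortPoints(np.array(uv,float).reshape(-1,1,2),K,D).reshape(-1,2)
    d=np.c_[n[:,0],-n[:,1],-np.ones(len(n))]@r.T
    z=np.broadcast_to(z,(len(n),))
    return t+d*((z-t[2])/d[:,2])[:,None]
def proj(p,X):
    K,D,t,r=p
    c=(np.atleast_2d(X)-t)@r; c=c*[1,-1,-1]
    return cv2.projectPoints(c,np.zeros(3),np.zeros(3),K,D)[0].reshape(-1,2)
E
python3 - <<'E'
from h import *
print(status.get_obs()); print(bot.grip_depth)
for n in ['scene','side','wrist']:
    print(n,viewer.camera_params(n)); 
    cv2.imwrite(f'pics/{n}0.png',viewer.camera(n))
E
```

```text
{'time': 0.0, 'q': array([-7.14390357e-04,  5.01217899e+00,  1.00326289e+01,  9.50992828e+01,
        1.33359420e-04,  8.99999592e+01]), 'qd': array([-0.01805056,  0.0425326 ,  0.02495251, -0.08162615,  0.00104996,
        0.05171055]), 'joint_efforts': array([ 7.68234549e-04, -5.20392072e+01,  4.64802504e+01,  1.63646933e-02,
        2.23589603e-05, -6.77332673e-05]), 'ee_pos': array([ 5.50001473e-01, -6.59791770e-06,  4.03956207e-01]), 'tcp_rot': array([-1.79921167e+02, -1.33415455e-04,  8.99993262e+01]), 'wrist_force': array([0.0789768 , 0.05793554, 0.21848885]), 'torque': array([ 0.00665108, -0.01552181, -0.01032415]), 'opening': 0.0852012550210712}
0.1547
scene {'camera_matrix': array([[415.90219323,   0.        , 318.84646009],
       [  0.        , 415.90219323, 201.07996844],
       [  0.        ,   0.        ,   1.        ]]), 'D': array([0.00103972, 0.        , 0.        , 0.        , 0.        ]), 'xyz': array([ 0.14802286, -0.5092373 ,  0.45221547]), 'rotation': array([ 60.24951742,  -0.71918215, -32.13571179])}
side {'camera_matrix': array([[361.28811249,   0.        , 317.30233933],
       [  0.        , 361.28811249, 201.82132026],
       [  0.        ,   0.        ,   1.        ]]), 'D': array([0.01692984, 0.        , 0.        , 0.        , 0.        ]), 'xyz': array([0.37000209, 0.76784329, 0.57291872]), 'rotation': array([  52.95385085,   -0.39708156, -164.556347  ])}
wrist {'camera_matrix': array([[282.41600006,   0.        , 316.13125782],
       [  0.        , 282.41600006, 200.21946442],
       [  0.        ,   0.        ,   1.        ]]), 'D': array([-0.00715438,  0.        ,  0.        ,  0.        ,  0.        ]), 'xyz': array([0.5506288 , 0.08429769, 0.37247698]), 'rotation': array([-1.90533791e+01,  8.86572914e-02, -1.07986980e-02])}
```

View pics/scene0.png

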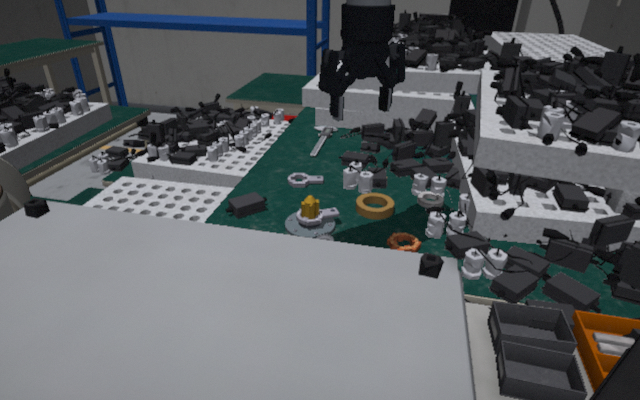

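View pics/side0.png

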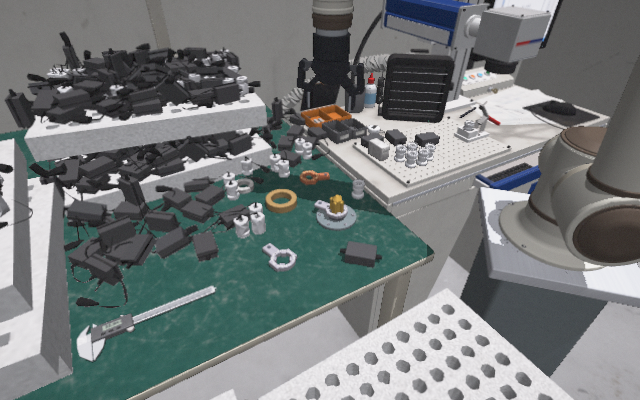

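View pics/wrist0.png

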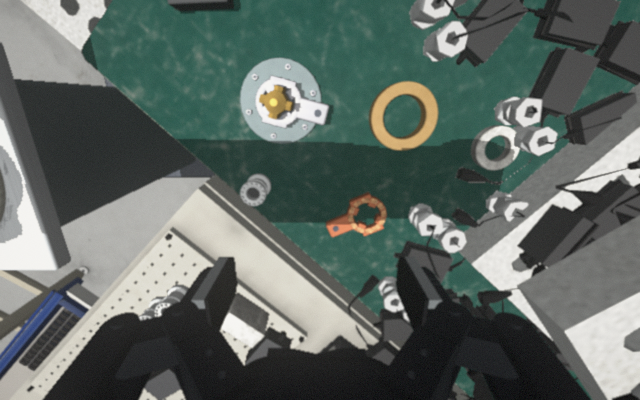

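```bash
python3 - <<'E'
import cv2,numpy as np
w=cv2.imread('pics/wrist0.png');s=cv2.imread('pics/side0.png');c=cv2.imread('pics/scene0.png')
f=lambda i,x,y,W,H,k:cv2.resize(i[y:y+H,x:x+W],(W*k,H*k),interpolation=cv2.INTER_CUBIC)
cv2.imwrite('pics/a.png',np.hstack([f(w,232,52,100,100,4),f(w,312,170,100,100,4)]))
cv2.imwrite('pics/b.png',np.vstack([f(s,250,180,130,95,6)[:,:780]]))
E
```

```text
(no output)
```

View pics/a.png

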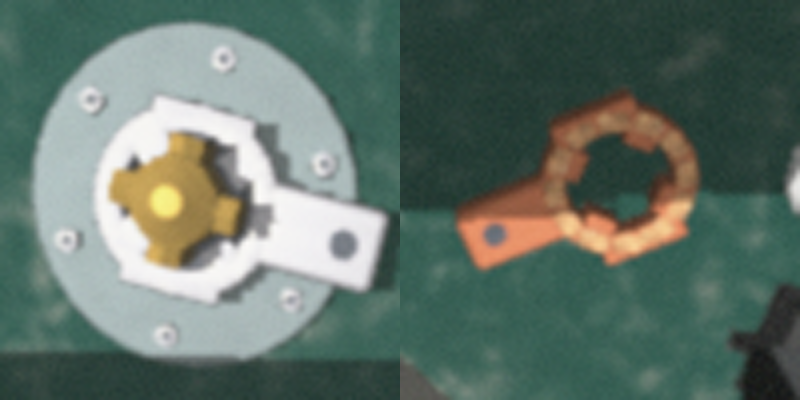

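View pics/b.png

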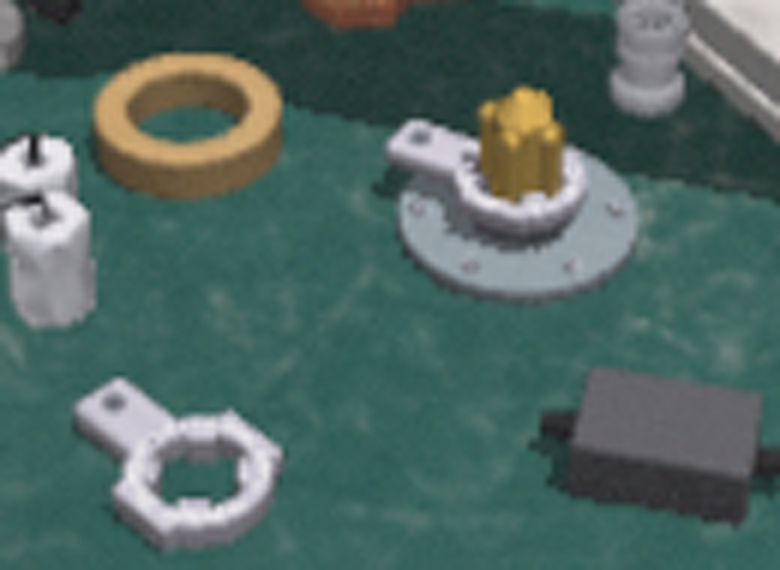

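```bash
python3 - <<'E'
from h import *
import ast
w=P('wrist'); s=P('side')
def W(x,y,ox,oy,k=4): return [(x+.5)/k-.5+ox,(y+.5)/k-.5+oy]
def show(n,p,uv,z): print(n,(ray(p,uv,z)*1000).round(1).tolist())
show('hubtip',w,[W(166,201,232,52)],.068)
show('platecorners',w,[W(157,97,232,52),W(253,125,232,52),W(120,270,232,52),W(216,303,232,52)],.028)
show('tabhole',w,[W(343,245,232,52)],.028)
show('basecirc',w,[W(33,190,232,52),W(356,190,232,52),W(195,22,232,52),W(195,362,232,52)],.008)
show('disc flats',w,[W(232,95,312,170),W(150,130,312,170),W(288,235,312,170),W(208,263,312,170)],.012)
show('disc ring c, hole',w,[W(224,180,312,170),W(95,235,312,170)],.012)
show('steel ring c',s,[W(200,470,250,180,6),W(115,402,250,180,6)],.012)
show('fix side hubtip,hole',s,[W(530,103,250,180,6)],.068)
show('fix side hole',s,[W(421,136,250,180,6)],.028)
show('adapter',s,[W(670,415,250,180,6)],.026)
show('coupl,tape',w,[(255,190),(404,115)],[.02,.02])
E
```

```text
hubtip [[506.4, 85.2, 68.0]]
platecorners [[499.4, 112.9, 28.0], [526.1, 105.6, 28.0], [486.1, 66.1, 28.0], [514.0, 56.7, 28.0]]
tabhole [[551.6, 73.1, 28.0]]
basecirc [[457.3, 88.6, 8.0], [555.6, 88.5, 8.0], [508.5, 134.7, 8.0], [504.5, 36.8, 8.0]]
disc flats [[621.8, -30.5, 12.0], [594.8, -42.9, 12.0], [644.5, -81.9, 12.0], [617.1, -92.7, 12.0]]
disc ring c, hole [[620.9, -61.2, 12.0], [577.0, -81.9, 12.0]]
steel ring c [[581.8, 262.3, 12.0], [623.6, 238.3, 12.0]]
fix side hubtip,hole [[503.2, 89.5, 68.0]]
fix side hole [[552.3, 71.0, 28.0]]
adapter [[424.1, 203.6, 26.0]]
coupl,tape [[470.3, -23.4, 20.0], [655.3, 70.5, 20.0]]
```

```bash
python3 - <<'E'
from h import *
for n in ['scene','side']:
    p=P(n)
    im=cv2.imread(f'pics/{n}0.png')
    c=(330,50,110,90) if n=='scene' else (290,40,100,80)
    k=7
    x,y,W,H=c
    o=cv2.resize(im[y:y+H,x:x+W],(W*k,H*k),interpolation=cv2.INTER_CUBIC)
    for sx in (-1,1):
      for z,col in ((.231,(0,0,255)),(.218,(0,255,0)),(.244,(255,0,0))):
       for yy in (-.011,.011):
        u=proj(p,[.55+sx*.0425,yy,z])[0]
        cv2.circle(o,tuple(int(v) for v in ((u-[x,y])*k+k/2)),3,col,-1)
    cv2.imwrite(f'pics/t{n}.png',o)
E
```

```text
(no output)
```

View pics/tscene.png

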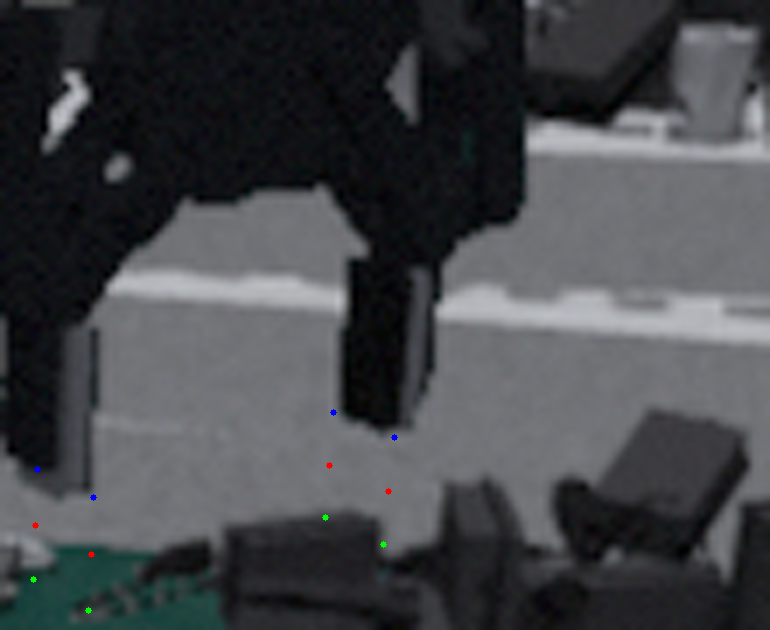

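View pics/tside.png

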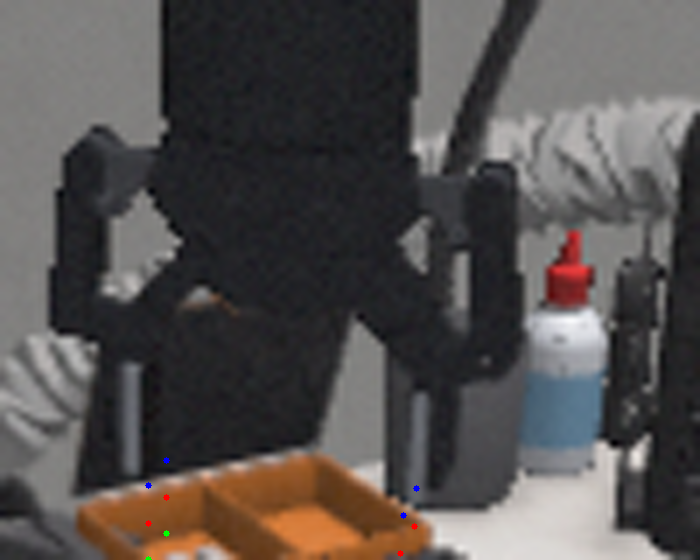

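Request:
{"op": "move_arm", "data": {"commands": [{"claw": 0.6,"travel": [-2.06,-0.42,2.48],"turn": 0},{"claw": 0.6,"travel": [-2.06,-0.42,2.48],"turn": 0},{"claw": 0.6,"travel": [-2.06,-0.42,2.48],"turn": 0},{"claw": 0.6,"travel": [-2.06,-0.42,2.48],"turn": 0},{"claw": 0.6,"travel": [-2.06,-0.42,2.48],"turn": 0}], "squeeze": 40}}

```text
time: 0.57
ee_pos: [0.5285, -0.1038, 0.2793]
tcp_rot: [-180.0, -0.0, 90.0]
wrist_force: [1.0, 0.2, 1.2]
opening: 0.0684
```

Request:
{"op": "move_arm", "data": {"commands": [{"claw": 0.6,"travel": [0,0,0],"turn": 6.6},{"claw": 0.6,"travel": [0,0,0],"turn": 6.6},{"claw": 0.6,"travel": [0,0,0],"turn": 6.6},{"claw": 0.6,"travel": [0,0,0],"turn": 6.6},{"claw": 0.6,"travel": [0,0,0],"turn": 6.6}]}}

```text
time: 0.98
ee_pos: [0.5289, -0.1031, 0.2803]
tcp_rot: [-180.0, 0.0, 56.7]
wrist_force: [0.1, -0.6, 0.3]
opening: 0.0685
```

Request:
{"op": "move_arm", "data": {"commands": [{"claw": 0.6,"travel": [0,0,0],"turn": 6.6},{"claw": 0.6,"travel": [0,0,0],"turn": 6.6},{"claw": 0.6,"travel": [0,0,0],"turn": 6.6},{"claw": 0.6,"travel": [0,0,0],"turn": 6.6},{"claw": 0.6,"travel": [0,0,0],"turn": 6.6}]}}

```text
time: 1.4
ee_pos: [0.5289, -0.103, 0.2804]
tcp_rot: [-180.0, 0.0, 23.7]
wrist_force: [0.7, -0.1, -0.8]
opening: 0.0685
```

Request:
{"op": "move_arm", "data": {"commands": [{"claw": 0.6,"travel": [0,0,0],"turn": 0},{"claw": 0.6,"travel": [0,0,0],"turn": 0}]}}

```text
time: 1.57
ee_pos: [0.5289, -0.103, 0.2805]
tcp_rot: [-180.0, 0.0, 24.2]
wrist_force: [0.0, -0.6, -0.1]
opening: 0.0684
```

```bash
python3 - <<'E'
from h import *
o=status.get_obs(); print(o['time'],o['ee_pos'],o['tcp_rot'],o['opening'])
print(viewer.camera_params('wrist')['xyz'])
i=viewer.camera('wrist'); cv2.imwrite('pics/w1.png',i)
cv2.imwrite('pics/s1.png',viewer.camera('side'))
E
```

```text
1.5667 [ 0.52893428 -0.1029827   0.2804555 ] [-1.79982602e+02  2.07418985e-02  2.42054176e+01] 0.068438621384772
[ 0.60623889 -0.06826857  0.24886421]
```

View pics/w1.png

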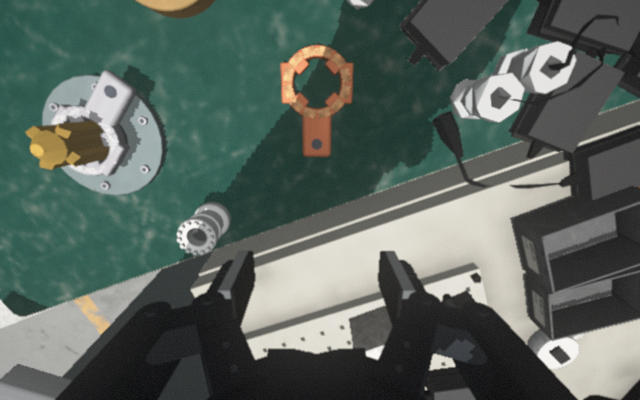

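```bash
python3 - <<'E'
from h import *
i=cv2.imread('pics/w1.png')
cv2.imwrite('pics/c.png',cv2.resize(i[35:170,250:390],None,fx=5,fy=5,interpolation=cv2.INTER_CUBIC)[:600])
j=cv2.imread('pics/s1.png');
cv2.imwrite('pics/d.png',cv2.resize(j[30:180,230:390],None,fx=4,fy=4,interpolation=cv2.INTER_CUBIC))
E
```

```text
(no output)
```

View pics/c.png

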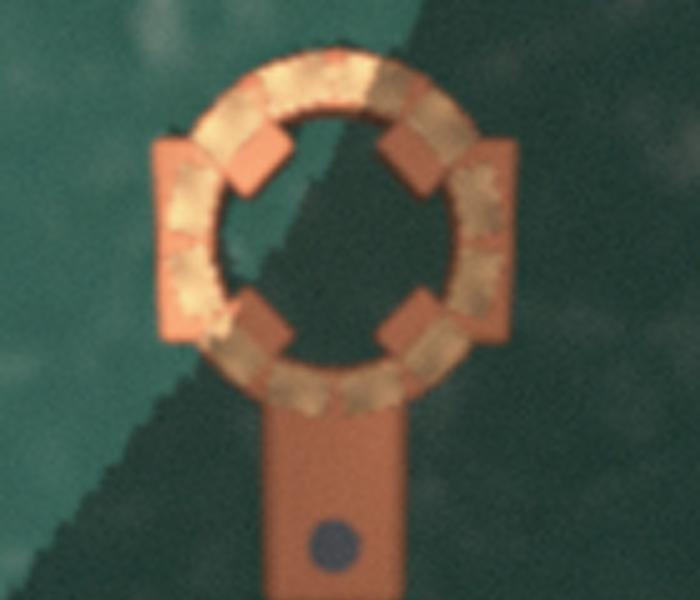

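View pics/d.png

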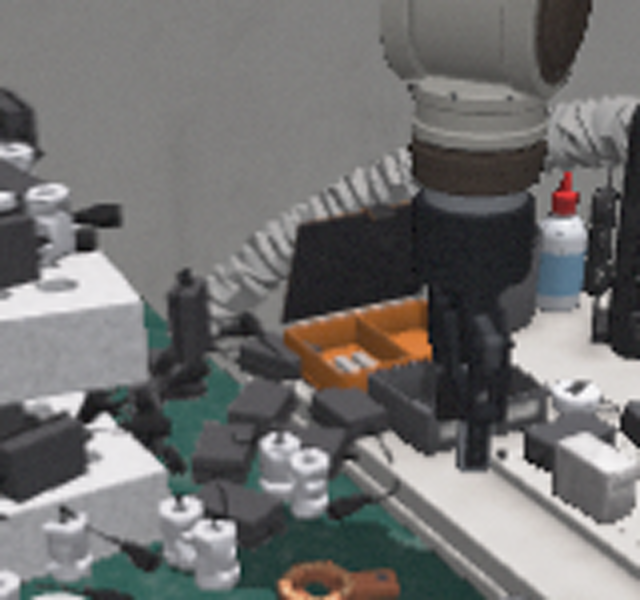

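```bash
python3 - <<'E'
from h import *
w=P('wrist')
f=lambda x,y:[(x+.5)/5-.5+250,(y+.5)/5-.5+35]
c=ray(w,[f(153,140),f(518,140),f(163,342),f(512,342)],.012); h=ray(w,[f(334,545)],.012)[0]
m=c.mean(0); print(c*1000,m*1000,h*1000)
print('len',np.linalg.norm(h-m), 'ang tab',np.degrees(np.arctan2(*(h-m)[1::-1])),'flat L',np.degrees(np.arctan2(*(c[2]-c[0])[1::-1])),'flat R',np.degrees(np.arctan2(*(c[3]-c[1])[1::-1])), 'cross',np.degrees(np.arctan2(*(c[0]-c[1])[1::-1])),np.linalg.norm(c[0]-c[1]),np.linalg.norm(c[2]-c[3]))
o=status.get_obs();T=R.from_euler('xyz',o['tcp_rot'],degrees=True).as_matrix()
print('in tool',T.T@(m-o['ee_pos'])*1000,T.T@(h-o['ee_pos'])*1000)
print(ray(w,[[36,150],[110,91]],[.068,.028])*1000)
E
```

```text
[[621.49452395 -31.55785376  12.        ]
 [644.26533902 -82.229391    12.        ]
 [595.09075879 -43.86043422  12.        ]
 [617.80673987 -94.41603262  12.        ]] [619.66434041 -63.0159279   12.        ] [577.10116171 -81.72413567  12.        ]
len 0.04649323842009519 ang tab -156.2726037107943 flat L -155.01728727322612 flat R -155.2695405438502 cross 114.19823450002716 0.05555281005375638 0.05542458232284102
in tool [ 99.15241859   0.76634114 268.55717701] [ 52.66080744   0.37744581 268.56563196]
[[506.64031516  84.32874114  68.        ]
 [552.03204579  72.95597414  28.        ]]
```

Request:
{"op": "move_arm", "data": {"commands": [{"claw": 0.6,"travel": [3.28,0.02,0.5],"turn": 0},{"claw": 0.6,"travel": [3.28,0.02,1.5],"turn": 0},{"claw": 0.6,"travel": [3.28,0.02,2.5],"turn": 0},{"claw": 0.6,"travel": [0,0,2.5],"turn": 0},{"claw": 0.6,"travel": [0,0,1.8],"turn": 0}]}}

```text
time: 2.08
ee_pos: [0.6199, -0.0626, 0.1895]
tcp_rot: [-179.9, 0.1, 24.2]
wrist_force: [-1.4, -0.3, -1.3]
opening: 0.0683
```

Request:
{"op": "move_arm", "data": {"commands": [{"claw": 0.6,"travel": [0,0,0],"turn": 0}]}}

```text
time: 2.17
ee_pos: [0.6181, -0.063, 0.1876]
tcp_rot: [-179.8, 0.4, 24.2]
wrist_force: [-1.1, 0.3, -0.5]
opening: 0.0681
```

```bash
python3 - <<'E'
from h import *
a=viewer.camera('side');b=viewer.camera('scene')
cv2.imwrite('pics/d2.png',np.hstack([cv2.resize(a[100:200,270:370],None,fx=4,fy=4,interpolation=cv2.INTER_CUBIC),cv2.resize(b[180:280,350:450],None,fx=4,fy=4,interpolation=cv2.INTER_CUBIC)]))
E
```

```text
(no output)
```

View pics/d2.png

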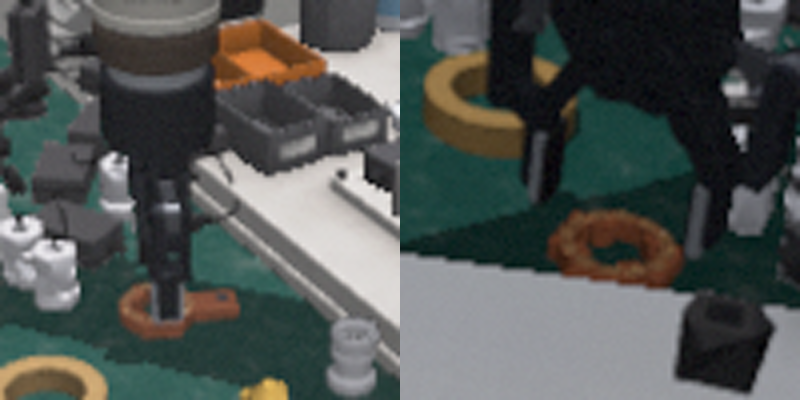

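Request:
{"op": "move_arm", "data": {"commands": [{"claw": 0.6,"travel": [0,0,0.9],"turn": 0},{"claw": 0.6,"travel": [0,0,0.9],"turn": 0},{"claw": 0.6,"travel": [0,0,0],"turn": 0},{"claw": 0.6,"travel": [0,0,0],"turn": 0}]}}

```text
time: 2.6
ee_pos: [0.6189, -0.0637, 0.1747]
tcp_rot: [-180.0, 0.0, 24.0]
wrist_force: [-1.0, -0.5, 0.8]
opening: 0.0685
```

```bash
python3 - <<'E'
from h import *
o=status.get_obs(); print(o['ee_pos'],o['tcp_rot'],o['wrist_force'])
a=viewer.camera('side');b=viewer.camera('scene')
cv2.imwrite('pics/d3.png',np.hstack([cv2.resize(a[140:200,280:340],None,fx=6,fy=6,interpolation=cv2.INTER_CUBIC),cv2.resize(b[205:265,370:430],None,fx=6,fy=6,interpolation=cv2.INTER_CUBIC)]))
E
```

```text
[ 0.61888034 -0.06365954  0.17465745] [-1.79992867e+02  1.33395417e-02  2.39991537e+01] [-0.98616871 -0.49022387  0.78104948]
```

View pics/d3.png

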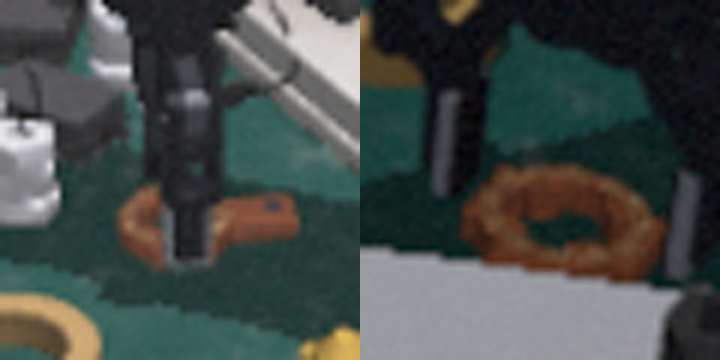

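Request:
{"op": "move_arm", "data": {"commands": [{"claw": 0.6,"travel": [0,0,0.45],"turn": 0},{"claw": 0.6,"travel": [0,0,0],"turn": 0},{"claw": 0.1,"travel": [0,0,0],"turn": 0},{"claw": 0.1,"travel": [0,0,0],"turn": 0},{"claw": 0.1,"travel": [0,0,0],"turn": 0}], "squeeze": 40}}

```text
time: 3.12
ee_pos: [0.6192, -0.0635, 0.1704]
tcp_rot: [180.0, -0.0, 24.0]
wrist_force: [-0.2, 0.4, 0.7]
opening: 0.0548
```

Request:
{"op": "move_arm", "data": {"commands": [{"claw": 0.0,"travel": [0,0,0],"turn": 0},{"claw": 0.0,"travel": [0,0,0],"turn": 0},{"claw": 0.0,"travel": [0,0,0],"turn": 0}]}}

```text
time: 3.37
ee_pos: [0.6192, -0.0635, 0.1704]
tcp_rot: [180.0, -0.0, 24.0]
wrist_force: [0.3, 0.1, 2.1]
opening: 0.0549
```

Request:
{"op": "move_arm", "data": {"commands": [{"claw": 0.0,"travel": [0,0,-1],"turn": 0},{"claw": 0.0,"travel": [0,0,-2.5],"turn": 0},{"claw": 0.0,"travel": [0,0,-3.5],"turn": 0},{"claw": 0.0,"travel": [0,0,-3],"turn": 0},{"claw": 0.0,"travel": [0,0,-1],"turn": 0}]}}

```text
time: 3.78
ee_pos: [0.6196, -0.0636, 0.2857]
tcp_rot: [179.8, -0.3, 24.0]
wrist_force: [0.2, -0.7, -0.8]
opening: 0.0548
```

Request:
{"op": "move_arm", "data": {"commands": [{"claw": 0.0,"travel": [0,0,0],"turn": 0},{"claw": 0.0,"travel": [0,0,0],"turn": 0}]}}

```text
time: 3.95
ee_pos: [0.6191, -0.0635, 0.2797]
tcp_rot: [-180.0, 0.0, 24.0]
wrist_force: [-0.0, -0.3, -2.1]
opening: 0.0546
```

```bash
python3 - <<'E'
from h import *
o=status.get_obs(); print(o['ee_pos'],o['tcp_rot'],o['wrist_force'],o['opening'])
a=viewer.camera('wrist');cv2.imwrite('pics/w2.png',a)
E
```

```text
[ 0.61911892 -0.06352512  0.2797376 ] [-1.79998296e+02  1.48192031e-03  2.40001136e+01] [-0.02406202 -0.268119   -2.1033045 ] 0.05460282194620059
```

View pics/w2.png

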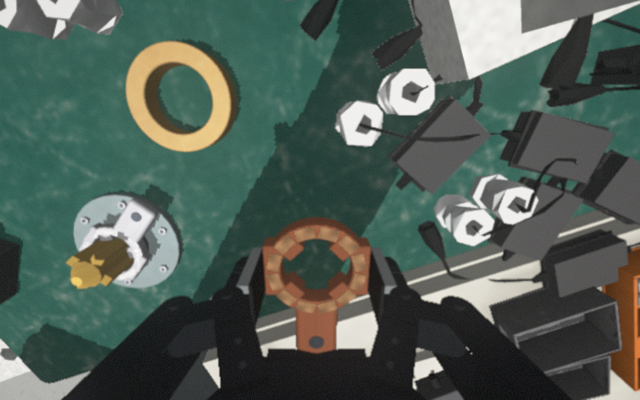

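```bash
python3 - <<'E'
from h import *
i=cv2.imread('pics/w2.png')
cv2.imwrite('pics/c.png',np.hstack([cv2.resize(i[210:360,250:380],None,fx=4,fy=4,interpolation=cv2.INTER_CUBIC)]))
E
```

```text
(no output)
```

View pics/c.png

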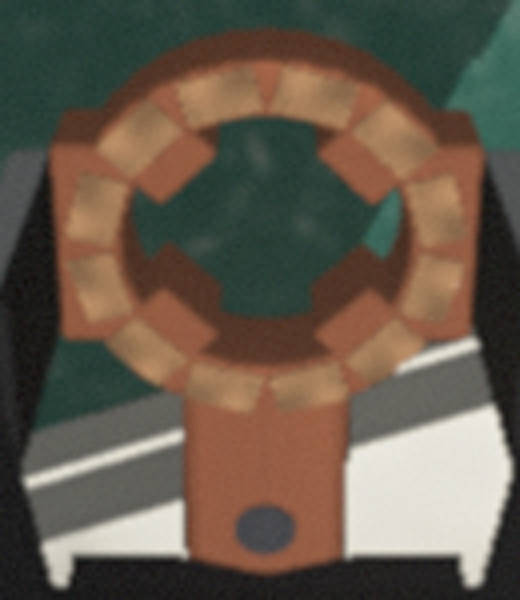

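```bash
python3 - <<'E'
from h import *
w=P('wrist')
f=lambda x,y:[(x+.5)/4-.5+250,(y+.5)/4-.5+210]
for z in (.1213,):
    c=ray(w,[f(50,145),f(484,150),f(62,338),f(474,337)],z); h=ray(w,[f(266,528)],z)[0]
    m=c.mean(0)
    o=status.get_obs();T=R.from_euler('xyz',o['tcp_rot'],degrees=True).as_matrix()
    print('in tool',(c-o['ee_pos'])@T*1000,T.T@(m-o['ee_pos'])*1000,T.T@(h-o['ee_pos'])*1000)
i=cv2.imread('pics/w2.png')
cv2.imwrite('pics/c2.png',np.hstack([cv2.resize(i[180:300,60:190],None,fx=5,fy=5,interpolation=cv2.INTER_CUBIC)]))
E
```

```text
in tool [[ 17.3213451  -26.83376568 157.17488991]
 [ 16.62438522  27.2816627  157.11800851]
 [-11.49547411 -27.06904635 157.22715734]
 [-11.32664561  27.73213641 157.16797644]] [  2.78090265   0.27774677 157.17200805] [-4.39675395e+01  6.57415861e-02  1.57256617e+02]
```

View pics/c2.png

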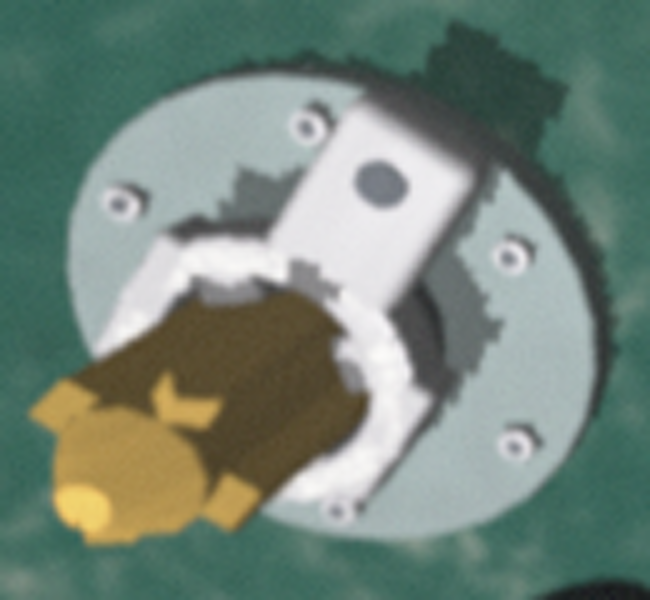

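```bash
python3 - <<'E'
from h import *
w=P('wrist')
f=lambda x,y:[(x+.5)/5-.5+60,(y+.5)/5-.5+180]
print(ray(w,[f(82,508)],.068)*1000)
c=ray(w,[f(275,240),f(365,100),f(390,305),f(475,180),f(382,185)],.028);print(c*1000)
an=lambda d:np.degrees(np.arctan2(d[1],d[0]))
print(an(c[1]-c[0]),an(c[3]-c[2]))
# start-pose angle estimates
E
```

```text
[[507.6117751   84.06696217  68.        ]]
[[534.36704833  87.01865489  28.        ]
 [565.90488661  78.23024174  28.        ]
 [530.09528851  66.3438421   28.        ]
 [559.25632178  58.29387318  28.        ]
 [551.96509298  72.42153744  28.        ]]
-15.57116045482989 -15.432286951384091
```

Request:
{"op": "move_arm", "data": {"commands": [{"claw": 0.0,"travel": [-0.87,-3.64,0],"turn": 0},{"claw": 0.0,"travel": [-0.87,-3.64,0],"turn": 0},{"claw": 0.0,"travel": [-0.87,-3.64,0],"turn": 0},{"claw": 0.0,"travel": [-0.87,-3.64,0],"turn": 0},{"claw": 0.0,"travel": [-0.87,-3.64,0],"turn": 0}]}}

```text
time: 4.42
ee_pos: [0.5036, 0.0859, 0.2776]
tcp_rot: [-179.9, 0.2, 24.0]
wrist_force: [1.5, 0.8, -2.3]
opening: 0.0546
```

Request:
{"op": "move_arm", "data": {"commands": [{"claw": 0.0,"travel": [0,0,0],"turn": 6.58},{"claw": 0.0,"travel": [0,0,0],"turn": 6.58},{"claw": 0.0,"travel": [0,0,0],"turn": 6.58},{"claw": 0.0,"travel": [0,0,0],"turn": 6.58},{"claw": 0.0,"travel": [0,0,0],"turn": 6.58}]}}

```text
time: 4.83
ee_pos: [0.5086, -0.0108, 0.2775]
tcp_rot: [-176.3, 0.6, -2.0]
wrist_force: [1.3, -0.4, -2.5]
opening: 0.0548
```

Request:
{"op": "move_arm", "data": {"commands": [{"claw": 0.0,"travel": [0,0,0],"turn": 6.6},{"claw": 0.0,"travel": [0,0,0],"turn": 0},{"claw": 0.0,"travel": [0,0,0],"turn": 0},{"claw": 0.0,"travel": [0,0,0],"turn": 0}]}}

```text
time: 5.17
ee_pos: [0.5056, -0.0443, 0.278]
tcp_rot: [-175.1, 1.0, -6.0]
wrist_force: [-0.9, 0.2, -1.4]
opening: 0.0549
```

```bash
python3 - <<'E'
from h import *
o=status.get_obs(); print(o['ee_pos'],o['tcp_rot'],o['wrist_force'],o['opening'])
a=viewer.camera('wrist');cv2.imwrite('pics/w3.png',a)
b=viewer.camera('side');c=viewer.camera('scene')
cv2.imwrite('pics/c3.png',cv2.resize(a[190:340,240:390],None,fx=4,fy=4,interpolation=cv2.INTER_CUBIC))
cv2.imwrite('pics/e3.png',np.hstack([cv2.resize(b[150:250,285:385],None,fx=4,fy=4,interpolation=cv2.INTER_CUBIC),cv2.resize(c[140:240,260:360],None,fx=4,fy=4,interpolation=cv2.INTER_CUBIC)]))
E
```

```text
[ 0.50560964 -0.04434095  0.2779861 ] [-175.1262762     1.0435856    -6.02519046] [-0.85085327  0.16219713 -1.44878679] 0.05485908492969088
```

View pics/c3.png

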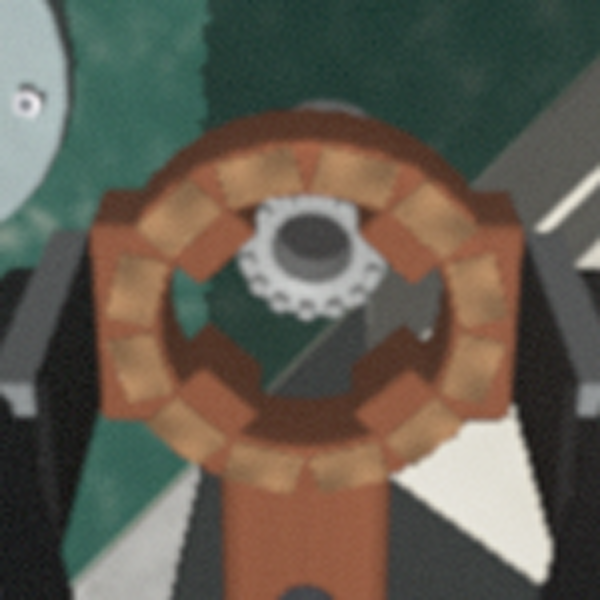

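View pics/e3.png

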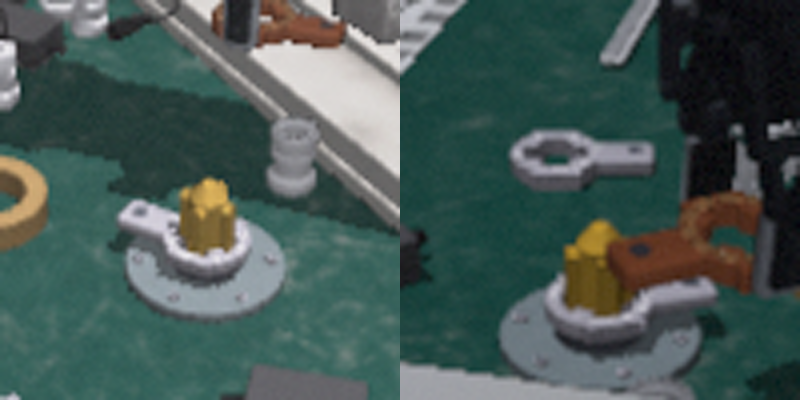

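```bash
python3 - <<'E'
from h import *
o=status.get_obs(); print(o['q'].round(2),o['qd'].round(2),o['ee_pos'],o['tcp_rot'])
E
```

```text
[ -5.97  -0.83  -9.85  81.95   4.87 179.94] [ 0.2  -0.17  0.38 -0.01 -0.02 -0.08] [ 0.50590038 -0.04335333  0.27894929] [-175.12671326    0.95608053   -5.91087526]
```

Request:
{"op": "move_arm", "data": {"commands": [{"claw": 0.0,"travel": [0,0,0],"turn": -7},{"claw": 0.0,"travel": [0,0,0],"turn": -7}]}}

```text
time: 5.48
ee_pos: [0.506, -0.0433, 0.2794]
tcp_rot: [-175.1, -0.3, 8.3]
wrist_force: [0.3, -0.4, -2.3]
opening: 0.0546
```

```bash
python3 - <<'E'
from h import *
o=status.get_obs(); print(o['q'].round(2),o['qd'].round(2),o['ee_pos'],o['tcp_rot'])
E
```

```text
[ -5.96  -0.85  -9.82  81.95   4.87 165.64] [ 0.000e+00 -1.000e-01  4.000e-02  3.000e-02 -2.000e-02 -8.479e+01] [ 0.5060013  -0.04326645  0.27938698] [-175.05622652   -0.31835263    8.34923075]
```

Request:
{"op": "move_arm", "data": {"commands": [{"claw": 0.0,"travel": [0,0,0],"turn": -7.1},{"claw": 0.0,"travel": [0,0,0],"turn": -7.1},{"claw": 0.0,"travel": [0,0,0],"turn": -7.1},{"claw": 0.0,"travel": [0,0,0],"turn": -7.1},{"claw": 0.0,"travel": [0,0,0],"turn": -7.1}]}}

```text
time: 5.9
ee_pos: [0.506, -0.0432, 0.2794]
tcp_rot: [-176.2, -3.1, 43.8]
wrist_force: [0.7, 0.2, -1.6]
opening: 0.055
```

Request:
{"op": "move_arm", "data": {"commands": [{"claw": 0.0,"travel": [0,0,0],"turn": -7.1},{"claw": 0.0,"travel": [0,0,0],"turn": -7.1},{"claw": 0.0,"travel": [0,0,0],"turn": -7.1},{"claw": 0.0,"travel": [0,0,0],"turn": -7.1},{"claw": 0.0,"travel": [0,0,0],"turn": -7.1}]}}

```text
time: 6.32
ee_pos: [0.506, -0.0432, 0.2794]
tcp_rot: [-178.7, -4.8, 79.4]
wrist_force: [0.2, -0.3, -2.9]
opening: 0.0547
```

Request:
{"op": "move_arm", "data": {"commands": [{"claw": 0.0,"travel": [0,0,0],"turn": -7.1},{"claw": 0.0,"travel": [0,0,0],"turn": -7.1},{"claw": 0.0,"travel": [0,0,0],"turn": -7.1},{"claw": 0.0,"travel": [0,0,0],"turn": -7.1},{"claw": 0.0,"travel": [0,0,0],"turn": -7.1}]}}

```text
time: 6.73
ee_pos: [0.506, -0.0432, 0.2794]
tcp_rot: [178.3, -4.6, 115.0]
wrist_force: [-0.3, -1.5, -2.4]
opening: 0.0548
```

Request:
{"op": "move_arm", "data": {"commands": [{"claw": 0.0,"travel": [0,0,0],"turn": -7.1},{"claw": 0.0,"travel": [0,0,0],"turn": -7.1},{"claw": 0.0,"travel": [0,0,0],"turn": -7.1},{"claw": 0.0,"travel": [0,0,0],"turn": -7.1},{"claw": 0.0,"travel": [0,0,0],"turn": -7.1}]}}

```text
time: 7.15
ee_pos: [0.506, -0.0433, 0.2794]
tcp_rot: [175.9, -2.8, 150.5]
wrist_force: [0.9, -0.6, -2.2]
opening: 0.0549
```

Request:
{"op": "move_arm", "data": {"commands": [{"claw": 0.0,"travel": [0,0,0],"turn": -7.1},{"claw": 0.0,"travel": [0,0,0],"turn": -7.1},{"claw": 0.0,"travel": [0,0,0],"turn": -7.1},{"claw": 0.0,"travel": [0,0,0],"turn": -7.1},{"claw": 0.0,"travel": [0,0,0],"turn": -7.1}]}}

```text
time: 7.57
ee_pos: [0.506, -0.0432, 0.2794]
tcp_rot: [175.0, 0.1, -174.1]
wrist_force: [-0.0, -0.4, -1.8]
opening: 0.0547
```

Request:
{"op": "move_arm", "data": {"commands": [{"claw": 0.0,"travel": [0,0,0],"turn": -7.1},{"claw": 0.0,"travel": [0,0,0],"turn": -7.1},{"claw": 0.0,"travel": [0,0,0],"turn": -7.1},{"claw": 0.0,"travel": [0,0,0],"turn": -7.1},{"claw": 0.0,"travel": [0,0,0],"turn": -7.1}]}}

```text
time: 7.98
ee_pos: [0.506, -0.0432, 0.2794]
tcp_rot: [176.0, 3.0, -138.7]
wrist_force: [0.4, 0.1, -1.7]
opening: 0.0549
```

Request:
{"op": "move_arm", "data": {"commands": [{"claw": 0.0,"travel": [0,0,0],"turn": -7.1},{"claw": 0.0,"travel": [0,0,0],"turn": -7.1},{"claw": 0.0,"travel": [0,0,0],"turn": -7.1},{"claw": 0.0,"travel": [0,0,0],"turn": -7.1},{"claw": 0.0,"travel": [0,0,0],"turn": -7.1}]}}

```text
time: 8.4
ee_pos: [0.506, -0.0432, 0.2794]
tcp_rot: [178.5, 4.7, -103.1]
wrist_force: [0.2, -0.5, -2.0]
opening: 0.0546
```

Request:
{"op": "move_arm", "data": {"commands": [{"claw": 0.0,"travel": [0,0,0],"turn": -7.1},{"claw": 0.0,"travel": [0,0,0],"turn": -7.1},{"claw": 0.0,"travel": [0,0,0],"turn": -7.1},{"claw": 0.0,"travel": [0,0,0],"turn": -7.1},{"claw": 0.0,"travel": [0,0,0],"turn": -7.1}]}}

```text
time: 8.82
ee_pos: [0.506, -0.0432, 0.2794]
tcp_rot: [-178.5, 4.7, -67.5]
wrist_force: [0.4, -0.0, -1.8]
opening: 0.055
```

Request:
{"op": "move_arm", "data": {"commands": [{"claw": 0.0,"travel": [0,0,0],"turn": -7.1},{"claw": 0.0,"travel": [0,0,0],"turn": -7.1},{"claw": 0.0,"travel": [0,0,0],"turn": -7.1},{"claw": 0.0,"travel": [0,0,0],"turn": 0},{"claw": 0.0,"travel": [0,0,0],"turn": 0}]}}

```text
time: 9.23
ee_pos: [0.506, -0.0436, 0.2795]
tcp_rot: [-176.9, 3.9, -46.8]
wrist_force: [-0.6, 0.9, -2.5]
opening: 0.055
```

```bash
python3 - <<'E'
from h import *
o=status.get_obs(); print(o['q'].round(2),o['qd'].round(2),o['ee_pos'],o['tcp_rot'],o['opening'])
E
```

```text
[  -5.99   -0.85   -9.81   81.96    4.87 -139.13] [-0.34  0.06  0.02  0.09 -0.09  1.78] [ 0.50599507 -0.04355547  0.27950049] [-176.90943221    3.8727938   -46.79174641] 0.05496803760316128
```

Request:
{"op": "move_arm", "data": {"commands": [{"claw": 0.0,"travel": [0,0,0],"turn": -7.1},{"claw": 0.0,"travel": [0,0,0],"turn": -7.1},{"claw": 0.0,"travel": [0,0,0],"turn": -7.1},{"claw": 0.0,"travel": [0,0,0],"turn": -7.1},{"claw": 0.0,"travel": [0,0,0],"turn": -7.1}]}}

```text
time: 9.65
ee_pos: [0.506, -0.0439, 0.2795]
tcp_rot: [-175.2, 1.3, -11.1]
wrist_force: [0.3, -0.1, -1.4]
opening: 0.0551
```

Request:
{"op": "move_arm", "data": {"commands": [{"claw": 0.0,"travel": [0,0,0],"turn": -7.1},{"claw": 0.0,"travel": [0,0,0],"turn": -4},{"claw": 0.0,"travel": [0,0,0],"turn": 0},{"claw": 0.0,"travel": [0,0,0],"turn": 0}]}}

```text
time: 9.98
ee_pos: [0.5072, -0.0124, 0.2798]
tcp_rot: [-176.3, 0.4, -2.5]
wrist_force: [-0.1, 0.4, -1.7]
opening: 0.0549
```

```bash
python3 - <<'E'
from h import *
o=status.get_obs(); print(o['q'].round(2),o['qd'].round(2),o['ee_pos'],o['tcp_rot'],o['opening'])
E
```

```text
[  -2.23   -1.22  -10.11   81.54    3.74 -179.75] [-1.3   0.13  0.1   0.13 -0.06 -0.9 ] [ 0.50718653 -0.01244415  0.27983846] [-176.25711497    0.44575598   -2.4802898 ] 0.054901236309927964
```

Request:
{"op": "move_arm", "data": {"commands": [{"claw": 0.0,"travel": [0,0,0],"turn": -6},{"claw": 0.0,"travel": [0,0,0],"turn": -6},{"claw": 0.0,"travel": [0,0,0],"turn": 0},{"claw": 0.0,"travel": [0,0,0],"turn": 0}]}}

```text
time: 10.32
ee_pos: [0.503, 0.0493, 0.2801]
tcp_rot: [-178.6, -0.2, 5.1]
wrist_force: [0.1, 0.2, -1.1]
opening: 0.055
```

```bash
python3 - <<'E'
from h import *
o=status.get_obs(); print(o['q'].round(2),o['qd'].round(2),o['ee_pos'],o['tcp_rot'],o['opening'])
E
```

```text
[   5.28   -1.86  -10.68   81.      1.42 -179.83] [-2.08  0.06 -0.01  0.03 -0.02 -0.58] [0.5029565  0.04928894 0.28011868] [-1.78583817e+02 -1.77719278e-01  5.11007942e+00] 0.054981595572450206
```

Request:
{"op": "move_arm", "data": {"commands": [{"claw": 0.0,"travel": [0,0,0],"turn": -6.8},{"claw": 0.0,"travel": [0,0,0],"turn": 0},{"claw": 0.0,"travel": [0,0,0],"turn": 0},{"claw": 0.0,"travel": [0,0,0],"turn": 0}]}}

```text
time: 10.65
ee_pos: [0.4974, 0.0822, 0.2802]
tcp_rot: [-179.9, -0.3, 9.3]
wrist_force: [-0.5, 0.3, -2.2]
opening: 0.0545
```

```bash
python3 - <<'E'
from h import *
o=status.get_obs(); print(o['q'].round(2),o['qd'].round(2),o['ee_pos'],o['tcp_rot'],o['opening'])
E
```

```text
[ 9.370e+00 -2.110e+00 -1.092e+01  8.088e+01  6.000e-02 -1.799e+02] [-0.63  0.06 -0.01 -0.05  0.04 -0.33] [0.49738036 0.08223721 0.28016166] [-179.9378568    -0.31708078    9.27005857] 0.05445356379963647
```

Request:
{"op": "move_arm", "data": {"commands": [{"claw": 0.0,"travel": [0,0,0],"turn": 6.2},{"claw": 0.0,"travel": [0,0,0],"turn": 6.2},{"claw": 0.0,"travel": [0,0,0],"turn": 6.2},{"claw": 0.0,"travel": [0,0,0],"turn": 6.2},{"claw": 0.0,"travel": [0.7,-0.49,0],"turn": 0}]}}

```text
time: 11.07
ee_pos: [0.5051, 0.0843, 0.2804]
tcp_rot: [-179.8, -0.2, -15.9]
wrist_force: [0.5, 0.5, -2.0]
opening: 0.0548
```

Request:
{"op": "move_arm", "data": {"commands": [{"claw": 0.0,"travel": [0,0,0],"turn": 0},{"claw": 0.0,"travel": [0,0,0],"turn": 0},{"claw": 0.0,"travel": [0,0,0],"turn": 0}]}}

```text
time: 11.32
ee_pos: [0.5055, 0.0854, 0.2801]
tcp_rot: [-179.8, -0.2, -15.3]
wrist_force: [0.5, 0.0, -2.7]
opening: 0.0548
```

```bash
python3 - <<'E'
from h import *
o=status.get_obs(); print(o['q'].round(2),o['ee_pos'],o['tcp_rot'],o['wrist_force'],o['opening'])
a=viewer.camera('wrist');cv2.imwrite('pics/w4.png',a)
b=viewer.camera('side');c=viewer.camera('scene')
cv2.imwrite('pics/c4.png',cv2.resize(a[190:340,240:390],None,fx=4,fy=4,interpolation=cv2.INTER_CUBIC))
cv2.imwrite('pics/e4.png',np.hstack([cv2.resize(b[150:250,285:385],None,fx=4,fy=4,interpolation=cv2.INTER_CUBIC),cv2.resize(c[140:240,260:360],None,fx=4,fy=4,interpolation=cv2.INTER_CUBIC)]))
E
```

```text
[ 9.5800e+00 -9.4000e-01 -9.7800e+00  8.0860e+01  6.0000e-02 -1.5511e+02] [0.50549923 0.08541672 0.28007877] [-179.81711076   -0.24714004  -15.31394817] [ 0.52268244  0.02691406 -2.68934804] 0.054755244116421284
```

View pics/c4.png

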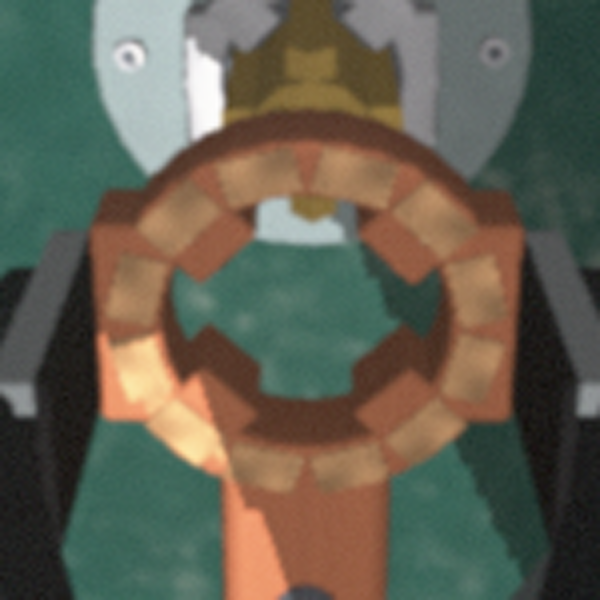

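View pics/e4.png

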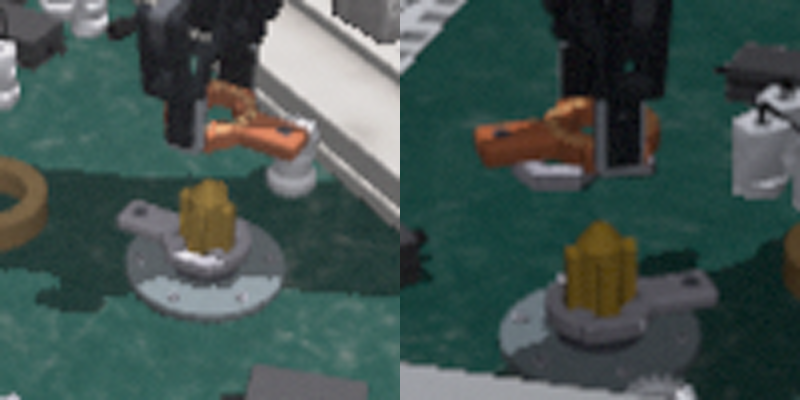

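Request:
{"op": "move_arm", "data": {"commands": [{"claw": 0.0,"travel": [0,0.1,1.5],"turn": 0},{"claw": 0.0,"travel": [0,0,1.5],"turn": 0},{"claw": 0.0,"travel": [0,0,0],"turn": 0},{"claw": 0.0,"travel": [0,0,0],"turn": 0}]}}

```text
time: 11.8
ee_pos: [0.5049, 0.0848, 0.2499]
tcp_rot: [-179.8, -0.2, -15.4]
wrist_force: [-0.6, -0.1, -1.6]
opening: 0.0549
```

```bash
python3 - <<'E'
from h import *
o=status.get_obs(); print(o['q'].round(2),o['ee_pos'],o['tcp_rot'],o['wrist_force'],o['opening'])
a=viewer.camera('wrist');cv2.imwrite('pics/w5.png',a)
b=viewer.camera('side');c=viewer.camera('scene')
cv2.imwrite('pics/c5.png',cv2.resize(a[190:340,240:390],None,fx=4,fy=4,interpolation=cv2.INTER_CUBIC))
cv2.imwrite('pics/e5.png',np.hstack([cv2.resize(b[165:245,295:375],None,fx=5,fy=5,interpolation=cv2.INTER_CUBIC),cv2.resize(c[150:230,270:350],None,fx=5,fy=5,interpolation=cv2.INTER_CUBIC)]))
E
```

```text
[ 9.520e+00 -5.200e-01 -1.272e+01  7.757e+01  6.000e-02 -1.551e+02] [0.50486539 0.08483348 0.24988095] [-179.84081815   -0.19074817  -15.37870889] [-0.56781955 -0.07105675 -1.59931292] 0.05486778466746417
```

View pics/c5.png

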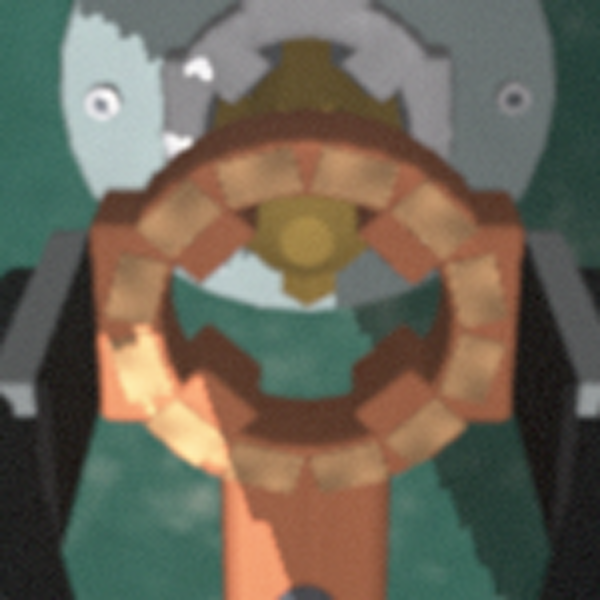

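View pics/e5.png

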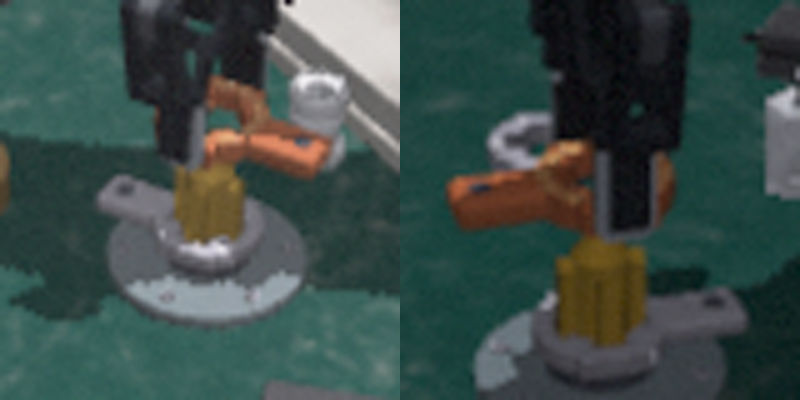

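```bash
cat > rel.py <<'E'
from h import *
def rel(tip,corners,off,k,dz=.1584,tz=.068):
    w=P('wrist'); f=lambda p:[(p[0]+.5)/k-.5+off[0],(p[1]+.5)/k-.5+off[1]]
    o=status.get_obs();T=R.from_euler('xyz',o['tcp_rot'],degrees=True).as_matrix()
    t=T.T@(ray(w,[f(tip)],tz)[0]-o['ee_pos'])*1000
    c=(ray(w,[f(p) for p in corners],o['ee_pos'][2]-dz)-o['ee_pos'])@T*1000
    print('tip',t.round(2),'disc',c.mean(0).round(2)); print(c.round(1))
E
python3 - <<'E'
from rel import *
rel((307,240),[(92,228),(522,228),(103,417),(512,417)],(240,190),4)
E
```

```text
tip [ 6.9000e-01 -1.7000e-01  1.8332e+02] disc [  1.94  -0.2  158.42]
[[ 16.1 -27.3 158.6]
 [ 16.2  26.9 158.4]
 [-12.3 -27.6 158.4]
 [-12.2  27.3 158.2]]
```

Request:
{"op": "move_arm", "data": {"commands": [{"claw": 0.0,"travel": [-0.1,0,0],"turn": 0},{"claw": 0.0,"travel": [0,0,0.8],"turn": 0},{"claw": 0.0,"travel": [0,0,0.6],"turn": 0},{"claw": 0.0,"travel": [0,0,0],"turn": 0},{"claw": 0.0,"travel": [0,0,0],"turn": 0}]}}

```text
time: 12.37
ee_pos: [0.5041, 0.0851, 0.2355]
tcp_rot: [-179.8, -0.2, -15.4]
wrist_force: [0.2, 0.3, -2.0]
opening: 0.0549
```

```bash
python3 - <<'E'
from h import *
o=status.get_obs(); print(o['q'].round(2),o['ee_pos'],o['tcp_rot'],o['wrist_force'],o['opening'])
a=viewer.camera('wrist');cv2.imwrite('pics/w6.png',a)
cv2.imwrite('pics/c6.png',cv2.resize(a[190:340,240:390],None,fx=4,fy=4,interpolation=cv2.INTER_CUBIC))
E
```

```text
[ 9.5700e+00 -3.2000e-01 -1.4120e+01  7.5950e+01  6.0000e-02 -1.5503e+02] [0.50406184 0.08510971 0.23548861] [-179.84002697   -0.2001066   -15.40437301] [ 0.22517194  0.28314976 -1.9671936 ] 0.05486837337922448
```

View pics/c6.png

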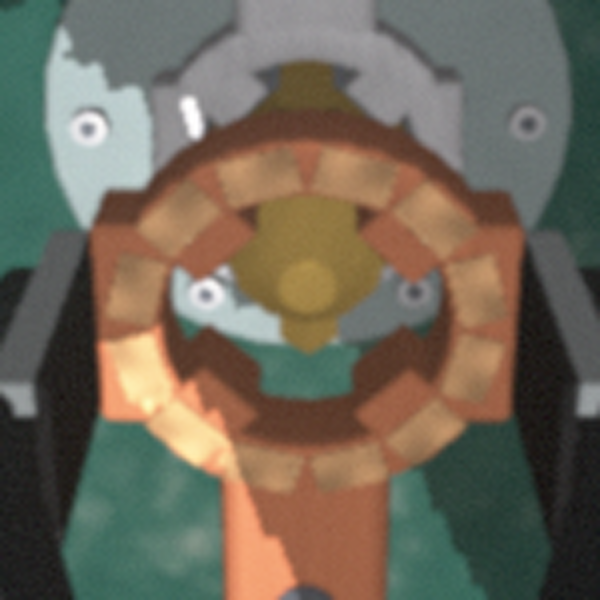

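```bash
python3 - <<'E'
from rel import *
rel((308,286),[(92,228),(522,228),(103,417),(512,417)],(240,190),4)
E
```

```text
tip [ 2.0300e+00 -4.0000e-02  1.6795e+02] disc [  1.93  -0.18 158.41]
[[ 16.1 -27.3 158.6]
 [ 16.1  26.9 158.4]
 [-12.3 -27.6 158.4]
 [-12.2  27.3 158.3]]
```

Aligned within 0.2 mm. Descend onto the splines.

Request:
{"op": "move_arm", "data": {"commands": [{"claw": 0.0,"travel": [0,0,0.7],"turn": 0},{"claw": 0.0,"travel": [0,0,0.5],"turn": 0},{"claw": 0.0,"travel": [0,0,0.3],"turn": 0},{"claw": 0.0,"travel": [0,0,0],"turn": 0}]}}

```text
time: 12.75
ee_pos: [0.5041, 0.0851, 0.2201]
tcp_rot: [-179.8, -0.2, -15.4]
wrist_force: [0.1, 0.8, -2.0]
opening: 0.0548
```

```bash
python3 - <<'E'
from h import *
o=status.get_obs(); print(o['q'].round(2),o['ee_pos'],o['tcp_rot'],o['wrist_force'],o['opening'])
a=viewer.camera('wrist');cv2.imwrite('pics/w7.png',a)
b=viewer.camera('side');
cv2.imwrite('pics/c7.png',np.hstack([cv2.resize(a[190:340,250:380],None,fx=3,fy=3,interpolation=cv2.INTER_CUBIC),cv2.resize(b[165:240,295:370],None,fx=5,fy=6,interpolation=cv2.INTER_CUBIC)]))
E
```

```text
[ 9.5700e+00  9.0000e-02 -1.5440e+01  7.4240e+01  6.0000e-02 -1.5502e+02] [0.50409783 0.08514353 0.22012028] [-179.84366664   -0.18801961  -15.4053721 ] [ 0.14994414  0.837614   -2.01386829] 0.05478032071571199
```

View pics/c7.png

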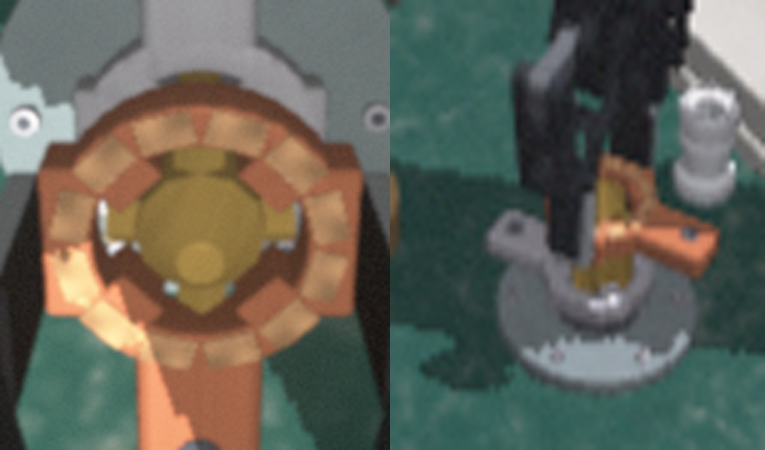

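Request:
{"op": "move_arm", "data": {"commands": [{"claw": 0.0,"travel": [0,0,0.7],"turn": 0},{"claw": 0.0,"travel": [0,0,0.7],"turn": 0},{"claw": 0.0,"travel": [0,0,0.5],"turn": 0},{"claw": 0.0,"travel": [0,0,0],"turn": 0}]}}

```text
time: 13.18
ee_pos: [0.504, 0.0851, 0.2006]
tcp_rot: [-179.9, -0.2, -15.4]
wrist_force: [-0.3, -0.0, -2.3]
opening: 0.0552
```

Request:
{"op": "move_arm", "data": {"commands": [{"claw": 0.0,"travel": [0,0,0.2],"turn": 0},{"claw": 0.0,"travel": [0,0,0],"turn": 0},{"claw": 0.0,"travel": [0,0,0],"turn": 0}]}}

```text
time: 13.43
ee_pos: [0.5045, 0.0852, 0.2003]
tcp_rot: [-179.8, -0.3, -15.4]
wrist_force: [1.0, 0.4, -2.6]
opening: 0.0544
```

Request:
{"op": "move_arm", "data": {"commands": [{"claw": 0.0,"travel": [0,0,0.1],"turn": 0},{"claw": 0.0,"travel": [0,0,0],"turn": 0},{"claw": 0.0,"travel": [0,0,0],"turn": 0}]}}

```text
time: 13.68
ee_pos: [0.5045, 0.0852, 0.1993]
tcp_rot: [-179.8, -0.3, -15.4]
wrist_force: [0.8, -0.0, -2.1]
opening: 0.0553
```

```bash
python3 - <<'E'
from h import *
o=status.get_obs(); print(o['q'].round(2),o['ee_pos'],o['tcp_rot'],o['wrist_force'],o['opening'])
b=viewer.camera('side');c=viewer.camera('scene')
cv2.imwrite('pics/c8.png',np.hstack([cv2.resize(c[165:240,275:350],None,fx=5,fy=6,interpolation=cv2.INTER_CUBIC),cv2.resize(b[165:240,295:370],None,fx=5,fy=6,interpolation=cv2.INTER_CUBIC)]))
E
```

```text
[ 9.5800e+00  7.3000e-01 -1.7140e+01  7.1800e+01  6.0000e-02 -1.5502e+02] [0.50454509 0.08524017 0.19933026] [-179.8031177    -0.27736322  -15.40455373] [ 0.78019771 -0.04731852 -2.092985  ] 0.055251393947958215
```

View pics/c8.png

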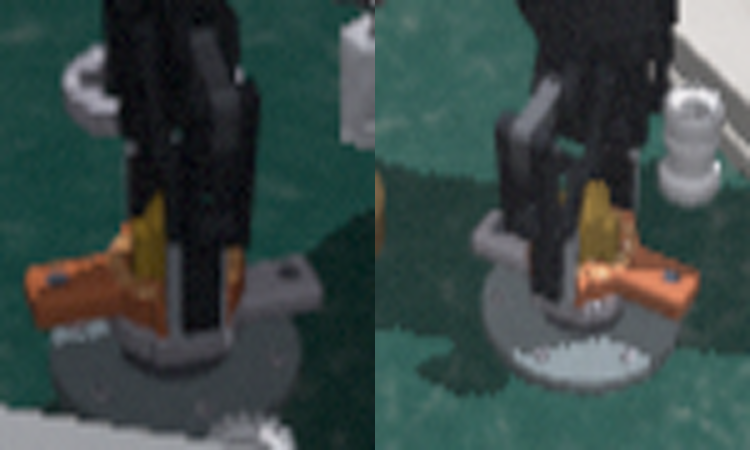

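Request:
{"op": "move_arm", "data": {"commands": [{"claw": 0.0,"travel": [0,0,0.12],"turn": 0},{"claw": 0.0,"travel": [0,0,0],"turn": 0},{"claw": 0.0,"travel": [0,0,0],"turn": 0}]}}

```text
time: 14.03
ee_pos: [0.5046, 0.0852, 0.1984]
tcp_rot: [-179.8, -0.3, -15.4]
wrist_force: [-1.1, -0.6, 2.6]
opening: 0.0549
```

Contact (force moved from −2 to +2.6 N) at exactly the expected height. Release and rise.

Request:
{"op": "move_arm", "data": {"commands": [{"claw": 0.3,"travel": [0,0,0],"turn": 0},{"claw": 0.6,"travel": [0,0,0],"turn": 0},{"claw": 0.6,"travel": [0,0,0],"turn": 0},{"claw": 0.6,"travel": [0,0,-1.5],"turn": 0},{"claw": 0.6,"travel": [0,0,-2.5],"turn": 0}]}}

```text
time: 14.45
ee_pos: [0.5034, 0.085, 0.2359]
tcp_rot: [-179.9, -0.0, -15.4]
wrist_force: [0.2, -0.4, 0.4]
opening: 0.0686
```

Request:
{"op": "move_arm", "data": {"commands": [{"claw": 0.6,"travel": [0,0,-3],"turn": 0},{"claw": 0.6,"travel": [0,0,-1],"turn": 0},{"claw": 0.6,"travel": [0,0,0],"turn": 0}]}}

```text
time: 14.7
ee_pos: [0.5048, 0.0852, 0.281]
tcp_rot: [-179.7, -0.5, -15.4]
wrist_force: [-0.3, -0.3, -0.3]
opening: 0.0684
```

```bash
python3 - <<'E'
from h import *
o=status.get_obs(); print(o['q'].round(2),o['ee_pos'],o['tcp_rot'],o['wrist_force'],o['opening'])
a=viewer.camera('wrist');b=viewer.camera('side')
cv2.imwrite('pics/w9.png',a)
cv2.imwrite('pics/c9.png',np.hstack([cv2.resize(a[150:300,250:380],None,fx=3,fy=3,interpolation=cv2.INTER_CUBIC),cv2.resize(b[165:240,295:370],None,fx=5,fy=6,interpolation=cv2.INTER_CUBIC)]))
E
```

```text
[ 9.5600e+00 -1.2300e+00 -9.9700e+00  8.0660e+01  6.0000e-02 -1.5503e+02] [0.50480166 0.0851773  0.28099931] [-179.68881934   -0.51890388  -15.41005796] [-0.30365259 -0.2629168  -0.27709633] 0.06839470215751642
```

View pics/c9.png

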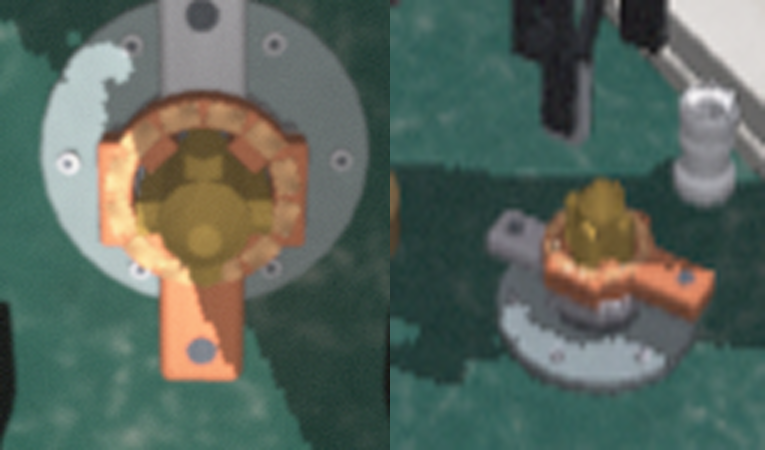

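View pics/w9.png

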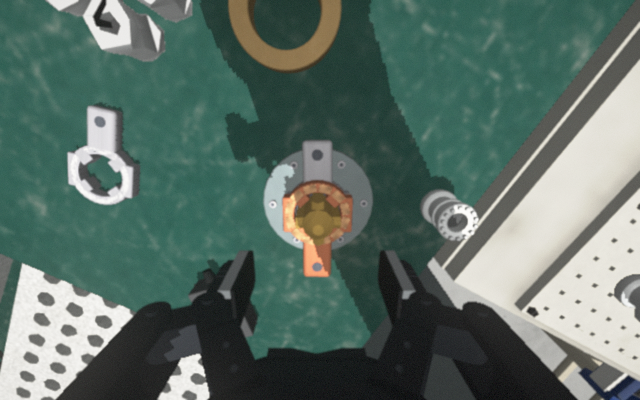

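```bash
python3 - <<'E'
from h import *
i=cv2.imread('pics/w9.png')
cv2.imwrite('pics/c10.png',cv2.resize(i[95:215,50:155],None,fx=5,fy=5,interpolation=cv2.INTER_CUBIC))
E
```

```text
(no output)
```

View pics/c10.png

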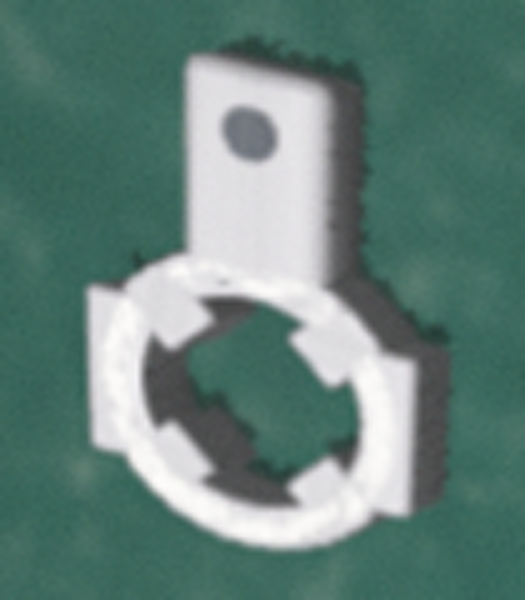

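```bash
python3 - <<'E'
from h import *
w=P('wrist');f=lambda x,y:[(x+.5)/5-.5+50,(y+.5)/5-.5+95]
an=lambda d:np.degrees(np.arctan2(d[1],d[0]))
c=ray(w,[f(88,287),f(417,362),f(95,443),f(411,516)],.012);h=ray(w,[f(250,133)],.012)[0];m=c.mean(0)
e=ray(w,[f(188,250),f(188,65),f(325,280),f(331,95)],.012)
print(m*1000,h*1000,np.linalg.norm(h-m),an(h-m),an(c[0]-c[2]),an(c[1]-c[3]),an(c[0]-c[1])-90,an(e[1]-e[0]),an(e[3]-e[2]),np.linalg.norm(c[0]-c[1]))
o=status.get_obs();print(o['ee_pos'],o['tcp_rot'])
E
```

```text
[580.07334956 256.93678135  12.        ] [620.42454462 235.07915332  12.        ] 0.04589090155520818 -28.443730806413907 -28.832038855653405 -29.316475074841836 -29.01367754435754 -29.94866571940922 -30.04208801400949 0.054278476595205204
[0.50411894 0.08506762 0.27751772] [-179.80434797   -0.27015416  -15.40828759]
```

Request:
{"op": "move_arm", "data": {"commands": [{"claw": 0.6,"travel": [-1.0,-4.11,0],"turn": 0},{"claw": 0.6,"travel": [-1.0,-4.11,0],"turn": 0},{"claw": 0.6,"travel": [-1.0,-4.11,0],"turn": 0},{"claw": 0.6,"travel": [-1.0,-4.11,0],"turn": 0},{"claw": 0.6,"travel": [-1.0,-4.11,0],"turn": 0}]}}

```text
time: 15.22
ee_pos: [0.5098, 0.295, 0.2764]
tcp_rot: [-179.9, -0.2, -15.4]
wrist_force: [0.7, -0.3, 0.4]
opening: 0.0683
```

Request:
{"op": "move_arm", "data": {"commands": [{"claw": 0.6,"travel": [0,0,0],"turn": 6.9},{"claw": 0.6,"travel": [0,0,0],"turn": 6.9},{"claw": 0.6,"travel": [0,0,0],"turn": 0},{"claw": 0.6,"travel": [0,0,0],"turn": 0},{"claw": 0.6,"travel": [0,0,0],"turn": 0}]}}

```text
time: 15.63
ee_pos: [0.5103, 0.2929, 0.2775]
tcp_rot: [-179.8, -0.2, -29.0]
wrist_force: [0.3, -0.0, -0.2]
opening: 0.0685
```

```bash
python3 - <<'E'
from h import *
o=status.get_obs(); print(o['q'].round(2),o['ee_pos'],o['tcp_rot'],o['wrist_force'],o['opening'])
a=viewer.camera('wrist');cv2.imwrite('pics/w11.png',a)
cv2.imwrite('pics/c11.png',cv2.resize(a[50:250,220:420],None,fx=3,fy=3,interpolation=cv2.INTER_CUBIC))
E
```

```text
[ 2.9860e+01  9.4300e+00  9.3000e-01  8.1250e+01 -6.0000e-02 -1.2113e+02] [0.5102942  0.29285448 0.27751997] [-1.79817381e+02 -1.74963888e-01 -2.90121989e+01] [ 0.34347626 -0.00199592 -0.18816117] 0.06849258621573154
```

View pics/c11.png

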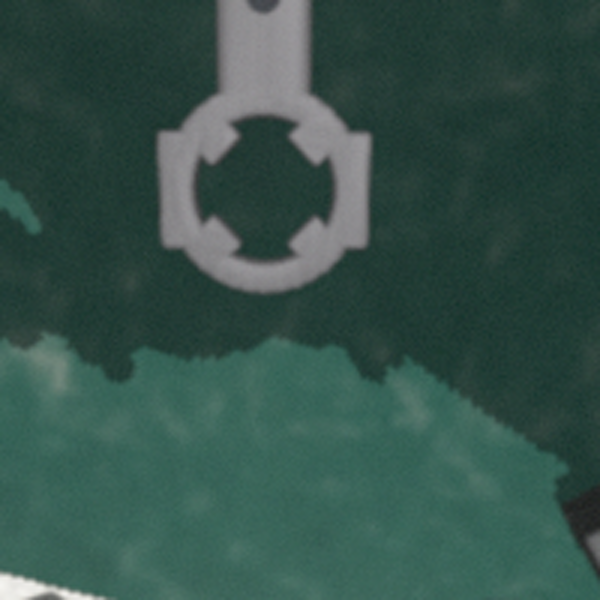

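```bash
python3 - <<'E'
from h import *
w=P('wrist');f=lambda x,y:[(x+.5)/3-.5+220,(y+.5)/3-.5+50]
an=lambda d:np.degrees(np.arctan2(d[1],d[0]))
c=ray(w,[f(157,131),f(371,132),f(163,247),f(369,247)],.012);h=ray(w,[f(263,2)],.012)[0];m=c.mean(0)
print(m*1000,h*1000,np.linalg.norm(h-m),an(h-m),an(c[0]-c[2]),an(c[1]-c[3]),an(c[0]-c[1])-90,np.linalg.norm(c[0]-c[1]))
o=status.get_obs();T=R.from_euler('xyz',o['tcp_rot'],degrees=True).as_matrix()
print(T.T@(m-o['ee_pos'])*1000,o['ee_pos'])
E
```

```text
[582.12471899 261.81620229  12.        ] [621.29708761 240.13475481  12.        ] 0.044772308723676706 -28.964014530385384 -28.758206415003276 -28.37973294773159 -29.337614947161846 0.05551184731575375
[ 76.8774113   -6.82648101 266.13250002] [0.51037504 0.29277544 0.277851  ]
```

Request:
{"op": "move_arm", "data": {"commands": [{"claw": 0.6,"travel": [2.6,-0.23,0.5],"turn": 0},{"claw": 0.6,"travel": [2.6,-0.23,1.5],"turn": 0},{"claw": 0.6,"travel": [2.55,-0.22,2.5],"turn": 0},{"claw": 0.6,"travel": [0,0,2.5],"turn": 0},{"claw": 0.6,"travel": [0,0,1.5],"turn": 0}]}}

```text
time: 16.1
ee_pos: [0.5824, 0.2598, 0.1907]
tcp_rot: [-179.9, -0.1, -29.2]
wrist_force: [-1.1, -0.3, -0.3]
opening: 0.0683
```

Request:
{"op": "move_arm", "data": {"commands": [{"claw": 0.6,"travel": [0,0,0],"turn": 0},{"claw": 0.6,"travel": [0,0,0],"turn": 0}]}}

```text
time: 16.27
ee_pos: [0.5816, 0.261, 0.1933]
tcp_rot: [-179.8, -0.2, -29.2]
wrist_force: [0.2, -0.3, 0.3]
opening: 0.0684
```

```bash
python3 - <<'E'
from h import *
o=status.get_obs(); print(o['ee_pos'],o['tcp_rot'],o['wrist_force'],o['opening'])
a=viewer.camera('wrist');b=viewer.camera('side')
cv2.imwrite('pics/c12.png',np.hstack([cv2.resize(a[200:350,230:400],None,fx=3,fy=3,interpolation=cv2.INTER_CUBIC),cv2.resize(b[220:295,245:305],None,fx=4,fy=6,interpolation=cv2.INTER_CUBIC)]))
E
```

```text
[0.58163432 0.2609552  0.19327555] [-1.79827519e+02 -1.57474089e-01 -2.91659943e+01] [ 0.17330139 -0.26998405  0.25419869] 0.06839468988394458
```

View pics/c12.png

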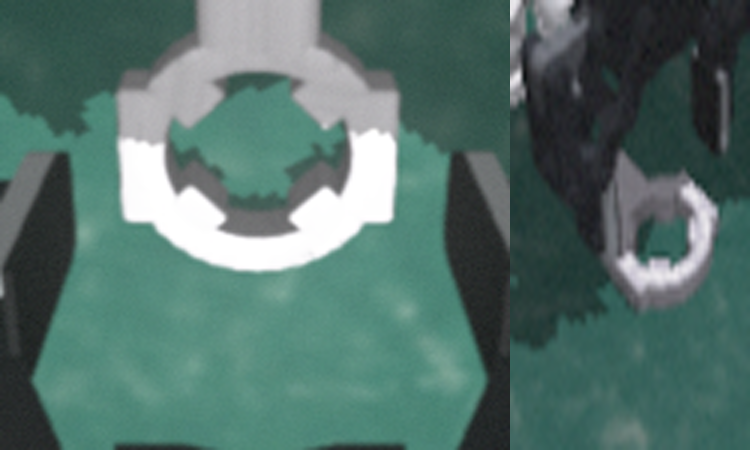

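Request:
{"op": "move_arm", "data": {"commands": [{"claw": 0.6,"travel": [0,0,1.0],"turn": 0},{"claw": 0.6,"travel": [0,0,0.9],"turn": 0},{"claw": 0.6,"travel": [0,0,0],"turn": 0},{"claw": 0.6,"travel": [0,0,0],"turn": 0},{"claw": 0.6,"travel": [0,0,0],"turn": 0}]}}

```text
time: 16.78
ee_pos: [0.5818, 0.2617, 0.1748]
tcp_rot: [-179.8, -0.2, -29.2]
wrist_force: [-0.2, 0.2, -0.7]
opening: 0.0686
```

Request:
{"op": "move_arm", "data": {"commands": [{"claw": 0.6,"travel": [0,0,0.45],"turn": 0},{"claw": 0.6,"travel": [0,0,0],"turn": 0},{"claw": 0.1,"travel": [0,0,0],"turn": 0},{"claw": 0.0,"travel": [0,0,0],"turn": 0},{"claw": 0.0,"travel": [0,0,0],"turn": 0}]}}

```text
time: 17.2
ee_pos: [0.582, 0.2617, 0.1704]
tcp_rot: [-179.7, -0.2, -29.2]
wrist_force: [-0.5, 1.0, 1.2]
opening: 0.055
```

Request:
{"op": "move_arm", "data": {"commands": [{"claw": 0.0,"travel": [0,0,0],"turn": 0},{"claw": 0.0,"travel": [0,0,0],"turn": 0},{"claw": 0.0,"travel": [0,0,0],"turn": 0}]}}

```text
time: 17.45
ee_pos: [0.582, 0.2617, 0.1705]
tcp_rot: [-179.7, -0.2, -29.2]
wrist_force: [-0.3, 0.2, 2.0]
opening: 0.0544
```

Request:
{"op": "move_arm", "data": {"commands": [{"claw": 0.0,"travel": [0,0,-1],"turn": 0},{"claw": 0.0,"travel": [0,0,-2.5],"turn": 0},{"claw": 0.0,"travel": [0,0,-3.5],"turn": 0},{"claw": 0.0,"travel": [0,0,-3],"turn": 0},{"claw": 0.0,"travel": [0,0,-1],"turn": 0}]}}

```text
time: 17.87
ee_pos: [0.5818, 0.2616, 0.2861]
tcp_rot: [-179.5, -0.4, -29.2]
wrist_force: [0.8, -0.0, -0.8]
opening: 0.0548
```

Request:
{"op": "move_arm", "data": {"commands": [{"claw": 0.0,"travel": [0.36,3.85,0],"turn": 0},{"claw": 0.0,"travel": [0.36,3.85,0],"turn": 0},{"claw": 0.0,"travel": [0.36,3.85,0],"turn": 0},{"claw": 0.0,"travel": [0.36,3.85,0],"turn": 0},{"claw": 0.0,"travel": [0.36,3.85,0],"turn": 0}]}}

```text
time: 18.28
ee_pos: [0.5019, 0.0833, 0.2792]
tcp_rot: [-179.8, -0.2, -29.2]
wrist_force: [0.2, 0.2, -1.1]
opening: 0.0549
```

Request:
{"op": "move_arm", "data": {"commands": [{"claw": 0.0,"travel": [0,0,0],"turn": -6.9},{"claw": 0.0,"travel": [0,0,0],"turn": -6.9},{"claw": 0.0,"travel": [0,0,0],"turn": 0},{"claw": 0.0,"travel": [0,0,0],"turn": 0},{"claw": 0.0,"travel": [0,0,0],"turn": 0}]}}

```text
time: 18.7
ee_pos: [0.5032, 0.0849, 0.2794]
tcp_rot: [-179.8, -0.2, -15.6]
wrist_force: [0.5, 0.6, -1.3]
opening: 0.0548
```

```bash
python3 - <<'E'
from h import *
o=status.get_obs(); print(o['q'].round(2),o['ee_pos'],o['tcp_rot'],o['wrist_force'],o['opening'])
a=viewer.camera('wrist');cv2.imwrite('pics/w13.png',a)
cv2.imwrite('pics/c13.png',cv2.resize(a[160:310,240:390],None,fx=4,fy=4,interpolation=cv2.INTER_CUBIC))
E
```

```text
[ 9.5600e+00 -1.2600e+00 -1.0170e+01  8.0780e+01  6.0000e-02 -1.5483e+02] [0.50315381 0.08486291 0.27936962] [-179.81504927   -0.24820881  -15.60719406] [ 0.46053196  0.56683077 -1.34921431] 0.054804878660037706
```

View pics/c13.png

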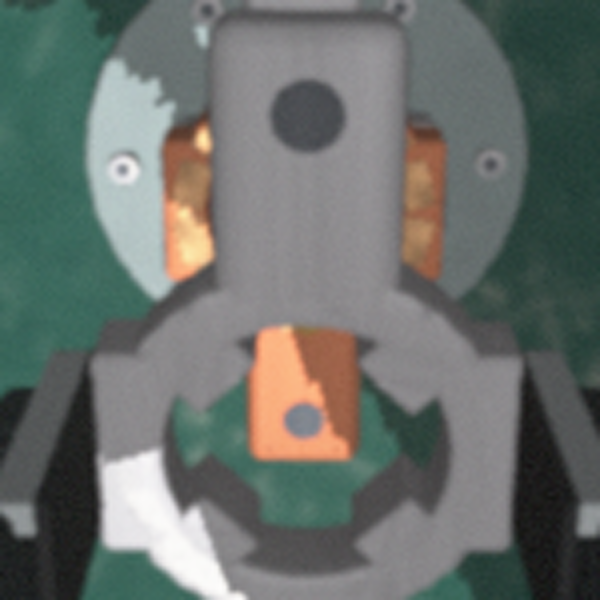

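```bash
python3 - <<'E'
from rel import *
rel((307,200),[(95,355),(521,357),(104,548),(512,548)],(240,160),4)
E
```

```text
tip [ 1.5840e+01 -1.1000e-01  2.1141e+02] disc [ 4.800e-01 -8.000e-02  1.584e+02]
[[ 15.1 -27.  158.6]
 [ 14.9  26.8 158.4]
 [-14.1 -27.6 158.4]
 [-14.   27.4 158.3]]
```

Request:
{"op": "move_arm", "data": {"commands": [{"claw": 0.0,"travel": [0.23,-0.03,1.5],"turn": -0.1},{"claw": 0.0,"travel": [0,0,1.7],"turn": 0},{"claw": 0.0,"travel": [0,0,1.0],"turn": 0},{"claw": 0.0,"travel": [0,0,0],"turn": 0},{"claw": 0.0,"travel": [0,0,0],"turn": 0}]}}

```text
time: 19.17
ee_pos: [0.5055, 0.0846, 0.2372]
tcp_rot: [-179.8, -0.2, -15.3]
wrist_force: [0.4, -0.5, -1.0]
opening: 0.055
```

```bash
python3 - <<'E'
from h import *
o=status.get_obs(); print(o['ee_pos'],o['tcp_rot'],o['wrist_force'],o['opening'])
a=viewer.camera('wrist');cv2.imwrite('pics/w14.png',a)
cv2.imwrite('pics/c14.png',cv2.resize(a[190:340,240:390],None,fx=4,fy=4,interpolation=cv2.INTER_CUBIC))
E
```

```text
[0.50547749 0.08456003 0.23720976] [-179.84196384   -0.1970057   -15.33669131] [ 0.36521217 -0.47529686 -1.00123108] 0.05501627304481305
```

View pics/c14.png

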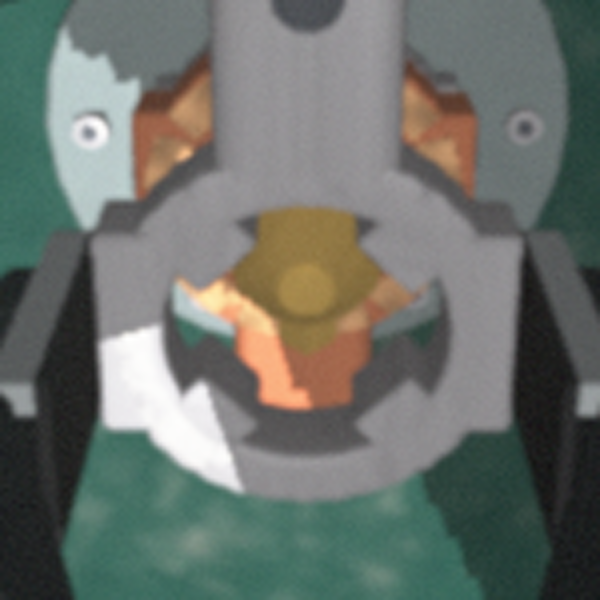

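```bash
python3 - <<'E'
from rel import *
rel((307,289),[(93,235),(523,237),(103,428),(513,428)],(240,190),4)
E
```

```text
tip [  0.32  -0.19 169.98] disc [ 4.8000e-01 -9.0000e-02  1.5841e+02]
[[ 15.1 -27.3 158.6]
 [ 14.9  27.1 158.4]
 [-14.1 -27.7 158.4]
 [-14.   27.5 158.2]]
```

Request:
{"op": "move_arm", "data": {"commands": [{"claw": 0.0,"travel": [0,0,0.7],"turn": 0},{"claw": 0.0,"travel": [0,0,0.5],"turn": 0},{"claw": 0.0,"travel": [0,0,0.4],"turn": 0},{"claw": 0.0,"travel": [0,0,0],"turn": 0}]}}

```text
time: 19.55
ee_pos: [0.5055, 0.0844, 0.2206]
tcp_rot: [-179.8, -0.2, -15.3]
wrist_force: [0.5, -0.1, -1.3]
opening: 0.0549
```

Request:
{"op": "move_arm", "data": {"commands": [{"claw": 0.0,"travel": [0,0,0.5],"turn": 0},{"claw": 0.0,"travel": [0,0,0.4],"turn": 0},{"claw": 0.0,"travel": [0,0,0],"turn": 0},{"claw": 0.0,"travel": [0,0,0],"turn": 0}]}}

```text
time: 19.88
ee_pos: [0.5057, 0.0844, 0.2123]
tcp_rot: [-179.8, -0.2, -15.3]
wrist_force: [-0.8, 0.2, -0.9]
opening: 0.055
```

Request:
{"op": "move_arm", "data": {"commands": [{"claw": 0.0,"travel": [0,0,0.15],"turn": 0},{"claw": 0.0,"travel": [0,0,0],"turn": 0},{"claw": 0.0,"travel": [0,0,0],"turn": 0}]}}

```text
time: 20.13
ee_pos: [0.5058, 0.0844, 0.2111]
tcp_rot: [-179.8, -0.3, -15.3]
wrist_force: [0.1, -0.3, -1.4]
opening: 0.0548
```

Request:
{"op": "move_arm", "data": {"commands": [{"claw": 0.0,"travel": [0,0,0.07],"turn": 0},{"claw": 0.0,"travel": [0,0,0],"turn": 0},{"claw": 0.0,"travel": [0,0,0],"turn": 0}]}}

```text
time: 20.38
ee_pos: [0.5058, 0.0844, 0.2104]
tcp_rot: [-179.8, -0.3, -15.3]
wrist_force: [0.7, 0.7, -1.2]
opening: 0.055
```

Request:
{"op": "move_arm", "data": {"commands": [{"claw": 0.0,"travel": [0,0,0.06],"turn": 0},{"claw": 0.0,"travel": [0,0,0],"turn": 0},{"claw": 0.0,"travel": [0,0,0],"turn": 0}]}}

```text
time: 20.63
ee_pos: [0.5058, 0.0844, 0.2104]
tcp_rot: [-179.8, -0.3, -15.3]
wrist_force: [-2.8, -0.2, 5.6]
opening: 0.0552
```

Request:
{"op": "move_arm", "data": {"commands": [{"claw": 0.3,"travel": [0,0,0],"turn": 0},{"claw": 0.6,"travel": [0,0,0],"turn": 0},{"claw": 0.6,"travel": [0,0,0],"turn": 0},{"claw": 0.6,"travel": [0,0,-1.5],"turn": 0},{"claw": 0.6,"travel": [0,0,-2.5],"turn": 0}]}}

```text
time: 21.05
ee_pos: [0.5048, 0.0842, 0.2475]
tcp_rot: [-179.9, -0.0, -15.3]
wrist_force: [-0.7, 0.4, -0.0]
opening: 0.0683
```

Request:
{"op": "move_arm", "data": {"commands": [{"claw": 0.6,"travel": [0,0,-3],"turn": 0},{"claw": 0.6,"travel": [0,0,-1],"turn": 0},{"claw": 0.6,"travel": [0,0,0],"turn": 0},{"claw": 0.6,"travel": [0,0,0],"turn": 0}]}}

```text
time: 21.38
ee_pos: [0.5055, 0.0843, 0.2895]
tcp_rot: [-179.8, -0.3, -15.3]
wrist_force: [-0.3, -0.0, -0.6]
opening: 0.0685
```

```bash
python3 - <<'E'
from h import *
o=status.get_obs(); print(o['ee_pos'],o['tcp_rot'],o['wrist_force'],o['opening'])
a=viewer.camera('wrist');b=viewer.camera('side');c=viewer.camera('scene')
cv2.imwrite('pics/w15.png',a)
cv2.imwrite('pics/c15.png',np.hstack([cv2.resize(a[120:270,250:380],None,fx=3,fy=3,interpolation=cv2.INTER_CUBIC),cv2.resize(b[175:250,295:370],None,fx=5,fy=6,interpolation=cv2.INTER_CUBIC)]))
cv2.imwrite('pics/c16.png',cv2.resize(c[180:240,275:350],None,fx=8,fy=8,interpolation=cv2.INTER_CUBIC))
E
```

```text
[0.50549576 0.08431755 0.2894931 ] [-179.79351687   -0.29745552  -15.30579131] [-0.28707399 -0.02521352 -0.55806143] 0.06847815793380346
```

View pics/c15.png

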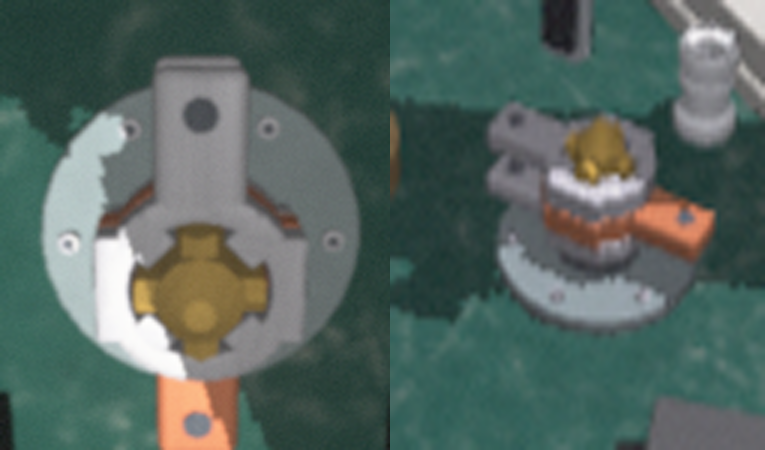

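View pics/c16.png

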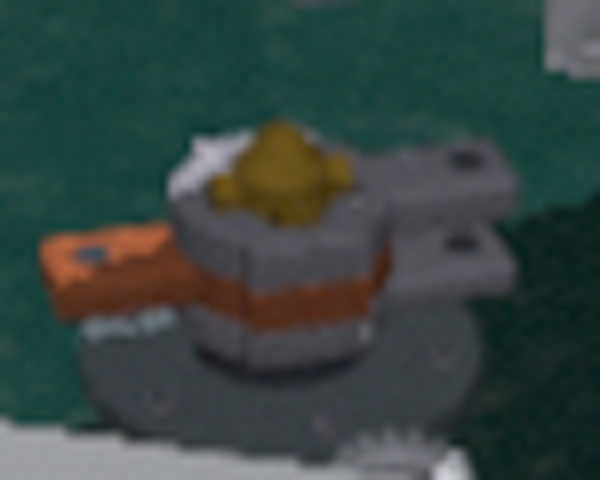

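The pictures show the pack closed up and flat. The steel tab is directly above the fixture's tab, the copper tab points the opposite way, and the gripper is well clear.

```bash
python3 -c "
from workcell import bot,status
print(status.get_obs()['time']); print(bot.job_done())"
```

```text
21.5333
the job is handed in; nothing more can be done
None
```

The clutch pack is finished and handed in at 21.5 s of the 61 s allowed. The copper friction disc is on first with its tab opposite the fixture plate's tab. The loose steel plate is on top with its tab directly above the fixture's.

- **Seating:** both plates made contact at the heights expected for fully down, at TCP 0.198 m for the disc and 0.210 m for the steel plate. The force changed by under 8 N at contact.
- **Final pictures:** the wrist, side and scene views show both plates flat with no gaps and the tabs aligned as asked. The gripper was open and well clear at hand-in. The tape roll, adapter and coupling were not touched.
- **What went wrong on the way:** my first turn with the disc ran the last joint into its end stop. That tilted the tool 5° and moved it about 130 mm sideways, still in free air. I turned the disc nearly a full turn the other way and used the opposite stop to take the tilt out, leaving about 0.3°. Both plates went on with the tool at about that small tilt.
- **Camera disagreement:** position readings differed by a few mm between views (about 5 mm at most). I lined up each plate with the hub in the wrist camera just above it, to about 0.2 mm.

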